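Turn a backward slide-top lid round and snap it home

TASK

Someone pushed the lid of the little wooden tweezers box in the wrong way round. Draw it out, lay it flat on the bare desk and let go so that you can take it another way, then slide it in plain end first, pushing it over the springy ridge at the mouth until it is fully home and the ridge has snapped up behind it. Let go of it, and leave the other things on the desk where they are.

Things in the scene. Friction and masses are not known exactly. Their poses are not given: they have to be found in the camera images.
- slide_box: Open wooden box with a slide-top channel, fixed to the desk: 157 mm long, 75 wide (82 over the mouth's flared guides), 53 high, tweezers inside. Origin on the desk near its middle; x runs along the channel from the open mouth (edge at x = -86 mm) to the closed end, z up. Channel floor 42 mm above the desk: full-width sill from x = -86 to -52, then a ledge along each side.
- box_mouth (a point): Middle of the sill's outer edge, on the channel floor 42 mm above the desk (x = -86 mm in the box's frame); axes as the box's. The channel is 63 mm wide between side walls, flaring to 71 mm here. Two lips 4 mm thick, undersides 48.5 mm above the desk, overhang it from x = -58 (raised lead-in ends; straight from -51) to +65, leaving a 49 mm wide slot between them.
- box_home (a point): Where the lid's centre is when the lid touches the closed end's wall (x = +6.5 mm, 44.5 mm above the desk in the box's frame); the wall's face is at x = +65. The lid may rest up to 2 mm short of it with the ridge up. Over x = +46 to +65 a hood closes the slot between the lips, so only the lid's plain end fits under it. Axes as the box's.
- ridge (a joint): Rounded steel ridge, 36 mm wide, across the sill at x = -63 mm in the box's frame (foot from -72 to -54). Value: height in m it stands above the channel floor, 0.004 fully up, 0 pressed flush. A spring holds it up (7 N when up, 17 N when flush); pushing a lid over it or drawing it back takes 4 to 15 N along the channel, more if the outer end of the lid is lifted.
- lid_center (a point): Centre of the lid's plate, half-way through it: wood, 117 mm long, 60 wide, 5 thick, 0.06 to 0.13 kg. Its x runs along its length from rib end to plain end, z is up out of the side with the rib. At the start it sits backward in the channel (its x opposite to the box's), plain end sticking out 40 to 50 mm beyond the mouth edge, tipped a few degrees by the ridge under it.
- lid_rib (a point): middle of the finger rib on the lid: a bar 10 mm thick (along the lid's x), 42 mm long (along y), standing 16 mm above the plate's top, its middle 10 mm from the plate's rib end and 8 mm above the plate's top; axes as the lid's
- lid_plain_end (a point): middle of the lid's plain end edge, half-way through the thickness; this end must go in first and end against the closed end's wall
- masking_tape_mid (a point): bystander: roll of masking tape lying flat, 96 mm across, 24 mm high; the point lies half-way up on its axis; not to be moved
- cork_figure2_mid (a point): bystander: painted figure on a wine cork, 90 mm tall, 26 mm wide; the point lies half-way up on its axis; not to be moved
- paint_pot9_mid (a point): bystander: small paint pot with white cap, 41 mm wide, 52 mm tall; the point lies half-way up on its axis; not to be moved
- paint_pot7_mid (a point): bystander: small yellow paint pot, 41 mm wide, 52 mm tall; the point lies half-way up on its axis; not to be moved
- paint_dropper2_mid (a point): bystander: dark blue dropper bottle with white tip, 26 mm wide, 82 mm tall; the point lies half-way up on its axis; not to be moved
- lid: the lid as a body; origin on the plate's underside, 2.5 mm below lid_center

How it is judged:
By the outcome, as a careful person would: the job done as asked, in the order asked, and still so for the second after the job is handed in, with the robot touching nothing.
It also fails if it takes over 62 s, if anything falls off the work surface, if the arm or the gripper's body presses on something with over 40 N, if the wrist force passes 120 N, or if a joint passes its speed limit or range.

ROBOT

A 6-joint arm with a two-finger parallel gripper is mounted at the origin on a cart in front of the work surface, level with it; the furniture and walls round the work are solid. World frame = base frame: x ahead of the robot, y to its left, z up, the work surface at z = 0. Lengths are in m, angles in rad, forces in N, time in s.
With the tool pointing down it reaches from about 0.35 to 0.775 m from the base axis. Payload 5.5 kg.
Tool frame: the origin (TCP) lies at the very end of the fingers, on their centre line; the grasp point (between the pads) lies env.pinch_z behind it (env.pinch_z is the distance from the TCP to the grasp point, in m); z points along the fingers, y is the line along which they close (so a half turn about z gives the same grasp; the last joint's range is limited). The gripper opens to 85 mm and grips with 20 to 120 N. Pads are 22 mm wide; open, the fingers measure 114 mm over their backs; the gripper's body (76 mm by 85 mm) begins 54 mm behind the grasp point. The pads swing forward as they close: fully open they stand 13 mm farther back than shut.
Start: joints at [-1.374, 0.313, 0.046, 1.304, 0, 1.431], TCP at [0.19, -0.543, 0.193] pointing down, gripper open.
Joint ranges: [-2.76, 2.76], [-0.86, 1.69], [-1.03, 1.26], [-2.2, 2.34], [-1.47, 1.5], [-3.14, 3.14]. Speed limits (rad/s): [2.57, 2.57, 3.14, 3.14, 3.14, 3.14].

INTERFACE

Orientations are given as a unit quaternion [w, x, y, z].
In Python, from workcell import env, eyes gives the robot as it stands.
- The arm moves only by the shell command python3 -m jog 'ROWS' [FORCE]. ROWS is JSON, one flat list of numbers, 7 for each row, row after row: the shift along the world's x, y, z as a fraction of full scale, then the turn, a rotation vector about the world's x, y, z as a fraction of full scale, then the opening, from -1 (shut) to 1 (fully open), so that 0 is half open. A call has 1 to 12 rows; each row is the pose to reach, as a shift and turn from the pose commanded when the call began, turning the shorter way round; what a row does not reach only later rows make up. Full scale, the value 1, is 20 cm for a shift and pi rad for a turn. A row lasts 1/12 s, in which the tool goes at most 41.7 mm and 7.16 degrees, less where a joint would pass 70% of its speed; a pose out of reach is approached as far as the arm can. A call with a number of a shift or a turn outside -1 to 1 is refused whole. A call with a gripper value outside its range is refused whole. The fingers move at their own pace and stop on an object; FORCE is the grip in N (left out, the last holds). Time passes only in rows, so rows that repeat a pose let the fingers close. It gives the time, the measured TCP pose, the force, the opening and the grip force at its end, in the units of the state.
- env.get_state(): the state, without advancing time (a new reading comes with each control period).
- eyes.read_camera(name): name is "side" or "top" or "wrist"; returns (picture, depth): 480x640x3 uint8, red, green, blue; 480x640 float32, m along the optical axis (not along the pixel's ray), 0 where there is no reading.
- eyes.calibration(name): a dict with "fx", "fy", "cx", "cy" (pixels), "k1" (the pictures are not rectified: a ray, as slopes to the right and down, at radius r is drawn at 1 + k1 r^2 times it, then the intrinsics apply), "R" (3x3) and "t" (3): a world point X has camera coordinates R X + t; the wrist camera has in their place "tool_from_camera" (4x4, takes a point from camera to tool coordinates, whose origin is the TCP and whose axes are the flange's). Camera axes: x right, y down, z forward; pixel columns grow to the right and rows downward; lengths in m; the calibration is good to about 2 mm. A picture is of the moment at which its call begins: read the wrist's pose just before it. calibration takes no time and is no camera call.
- env.hand_in(): hands the job in; it is judged then, once.
The state is a dict: "clock": time; "joint_pos": joint angles; "qvel": joint speeds; "tau": joint torques, N m; "tcp_pos": TCP position; "orientation": TCP orientation; "wrist_force": force on the tool from outside, world axes, zero at the start; "ft_torque": the same for the moment, N m; "finger_gap": finger opening in m; "grip_force": force on a finger pad.
Only numpy, scipy, OpenCV 4.12 (cv2) and the standard library are available. Lean on these libraries where they do the work, as an engineer would, in place of code of your own. Each camera call takes 0.05 s, during which the arm holds its last target. There are 200 camera calls.

## Working session

There is one attempt and no reset: what is moved stays moved. The work goes in short steps, Python scripts to look and compute and a shell command to move; the robot and the scene stay as the last step left them, time stands still between calls to the robot, and variables do not carry over. Pictures are saved under pics/ and viewed, at most 10 in all, crops included, and the job is handed in when it is done.

```bash
mkdir -p pics; ls
python3 - <<'E'
from workcell import env, eyes
import cv2, numpy as np
s=env.get_state(); print(s['clock'],s['tcp_pos'],s['orientation'],s['finger_gap'],env.pinch_z)
for n in ['top','side']:
    p,d=eyes.read_camera(n); np.savez(f'/tmp/{n}.npz',p=p,d=d)
    cv2.imwrite(f'pics/{n}0.png',p[:,:,::-1]); c=eyes.calibration(n); print(n,c)
print(eyes.calibration('wrist'))
E
```

```text
pics
0.0 [ 0.18989711 -0.54214842  0.19181663] [-8.76508057e-04  9.85853179e-01  1.67608892e-01 -2.74857635e-05] 0.08561918058421972 0.0187
top {'fx': 581.7038062028292, 'fy': 581.7038062028292, 'cx': 317.11545901564534, 'cy': 233.70827802207071, 'k1': -0.052602663035876705, 'R': array([[-0.01099093, -0.99960226,  0.02597146],
       [-0.99567101,  0.00854299, -0.09255409],
       [ 0.09229541, -0.02687628, -0.99536889]]), 't': array([0.25822517, 0.59981604, 0.8541835 ])}
side {'fx': 563.3385421278692, 'fy': 563.3385421278692, 'cx': 322.83481004037753, 'cy': 239.07572040945445, 'k1': -0.05810477018784637, 'R': array([[ 0.73270793,  0.68041762, -0.01307508],
       [ 0.45543673, -0.50453234, -0.73350154],
       [-0.50568417,  0.53148752, -0.67956202]]), 't': array([-0.62766323, -0.07203907,  1.05010771])}
{'fx': 372.26301360856894, 'fy': 372.26301360856894, 'cx': 319.10952126076586, 'cy': 237.9783344029511, 'k1': -0.07358986067347682, 'tool_from_camera': array([[ 1.68451118e-03, -9.63030538e-01, -2.69386981e-01,
         6.81933610e-02],
       [ 9.99998032e-01,  1.90458261e-03, -5.55570090e-04,
        -5.02032284e-04],
       [ 1.04810072e-03, -2.69385515e-01,  9.63031851e-01,
        -1.81389317e-01],
       [ 0.00000000e+00,  0.00000000e+00,  0.00000000e+00,
         1.00000000e+00]])}
```

View pics/top0.png

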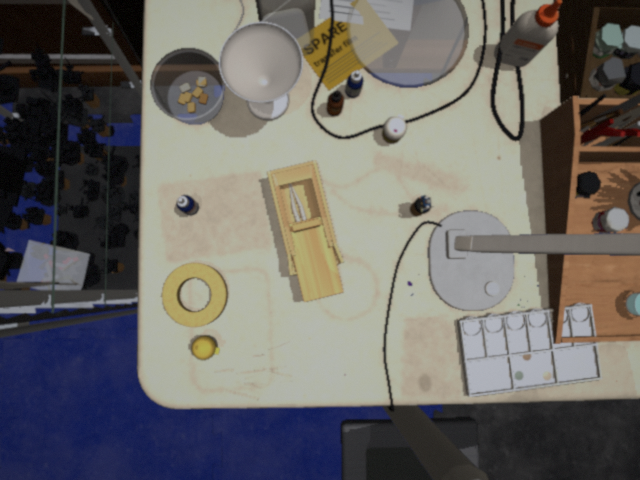

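View pics/side0.png

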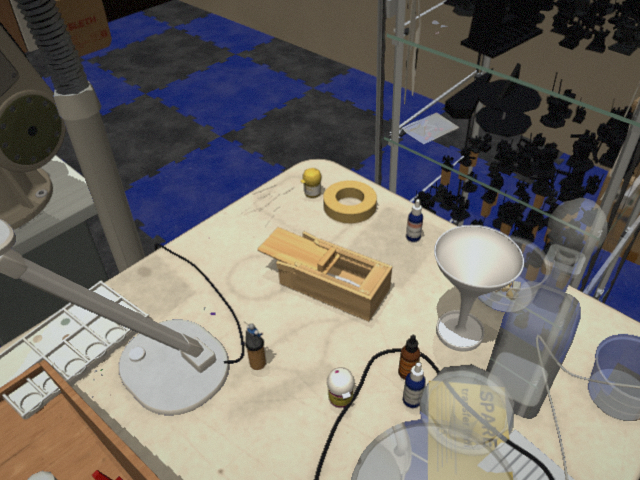

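Top view: the box runs from its closed end near (292,170) to its mouth near (315,262). The lid's plain end sticks out to about (325,297), toward the robot. Next I'll zoom in and build the height map.

```bash
cat > h.py <<'E'
from workcell import env, eyes
import cv2, numpy as np
from scipy.spatial.transform import Rotation as Ro
def cam(n):
    c=eyes.calibration(n); K=np.array([[c['fx'],0,c['cx']],[0,c['fy'],c['cy']],[0,0,1.]])
    if n=='wrist':
        s=env.get_state(); q=s['orientation']; M=np.eye(4); M[:3,:3]=Ro.from_quat(np.r_[q[1:],q[0]]).as_matrix(); M[:3,3]=s['tcp_pos']
        T=M@c['tool_from_camera']
    else:
        T=np.eye(4); T[:3,:3]=c['R'].T; T[:3,3]=-c['R'].T@c['t']
    return K,np.array([c['k1'],0,0,0,0.]),T
def rays(C,uv):
    K,D,T=C; n=cv2.undistortPoints(np.float64(uv).reshape(-1,1,2),K,D)[:,0]
    return np.c_[n,np.ones(len(n))]@T[:3,:3].T
def onz(C,uv,z):
    r=rays(C,uv); o=C[2][:3,3]; return o+r*((z-o[2])/r[:,2])[:,None]
def cloud(C,d):
    v,u=np.mgrid[:480,:640]; r=rays(C,np.c_[u.ravel(),v.ravel()])
    return (C[2][:3,3]+r*d.ravel()[:,None]).reshape(480,640,3)
def proj(C,X):
    K,D,T=C; I=np.linalg.inv(T); return cv2.projectPoints(np.float64(X).reshape(-1,1,3),cv2.Rodrigues(I[:3,:3])[0],I[:3,3],K,D)[0][:,0]
def snap(n,f=None):
    C=cam(n); p,d=eyes.read_camera(n)
    if f: cv2.imwrite(f,p[:,:,::-1])
    return C,p,d
E
python3 - <<'E'
from h import *
for n,(a,b,c,e) in dict(top=(150,250,310,360)).items():
    z=np.load(f'/tmp/{n}.npz'); p,d=z['p'],z['d']; X=cloud(cam(n),d)
    cr=p[a:c,b:e,::-1]; cv2.imwrite('pics/c0.png',cv2.resize(cr,None,fx=3.7,fy=3.7,interpolation=cv2.INTER_CUBIC))
    H=X[:,:,2]; hsv=cv2.cvtColor(p,cv2.COLOR_RGB2HSV)
    for v in range(155,305,8): print(v,[int(round(1000*H[v,u])) for u in range(262,350,4)])
    for q in [(160,210),(350,440),(70,500)]: pass
    print(np.median(H[330:400,260:380]))
    print(X[240,420:600:20].round(3))
E
```

```text
155 [-1, -2, -2, -1, 1, -1, 2, 0, 1, 1, 0, -2, -1, -1, 2, 1, 2, -1, -1, -3, -2, 1]
163 [2, 3, 0, 1, 3, 2, 0, 0, -2, -1, 51, 50, 52, 53, 1, 1, -2, 1, -1, 0, 1, 1]
171 [-2, -4, 54, 53, 54, 50, 53, 53, 52, 52, 50, 53, 54, 52, 52, 0, 4, -1, 1, -1, 0, 1]
179 [2, -1, 53, 52, 54, 50, 52, 52, 50, 53, 53, 51, 9, 54, 52, 1, 2, 1, -1, 2, 2, -1]
187 [-3, 0, 1, 54, 51, 10, 5, 12, 8, 6, 11, 8, 8, 52, 52, 50, 1, -2, 1, 2, 0, 2]
195 [3, 3, -3, 51, 51, 10, 9, 7, 6, 6, 10, 9, 8, 9, 54, 52, -2, 0, 1, -1, -1, 3]
203 [2, -1, 2, 1, 54, 54, 10, 7, 16, 13, 11, 5, 7, 8, 52, 52, 52, -1, 0, 1, 1, -2]
211 [1, 0, -1, -5, 49, 55, 8, 8, 16, 8, 15, 9, 11, 10, 8, 51, 55, 1, 0, 0, 3, 0]
219 [2, 0, -1, 0, 1, 54, 54, 7, 8, 18, 12, 18, 48, 60, 65, 52, 52, 53, 0, 4, -2, -1]
227 [0, 0, -2, 0, 0, 54, 52, 49, 63, 64, 61, 63, 60, 50, 47, 48, 53, 56, 0, 0, -1, -1]
235 [1, -1, 1, -1, 899, 1, 54, 51, 49, 49, 51, 47, 51, 50, 49, 50, 52, 52, 53, -2, 1, 0]
243 [-4, 0, -1, 1, 1, 0, 56, 53, 48, 48, 51, 49, 49, 49, 47, 49, 50, 56, 51, 2, -3, -2]
251 [2, -1, 2, 2, 0, -1, 53, 55, 54, 51, 48, 50, 48, 49, 48, 50, 50, 50, 43, 54, 3, 2]
259 [1, -1, -2, 0, 3, 1, 0, 53, 50, 52, 52, 45, 48, 48, 51, 53, 48, 50, 49, 40, 52, 1]
267 [-2, -1, 0, 0, -1, 2, -2, 54, 41, 50, 53, 49, 49, 51, 51, 51, 50, 51, 50, -1, 5, 1]
275 [1, 3, 0, 2, 0, 5, 0, -1, 4, 49, 53, 51, 49, 51, 50, 50, 50, 54, 51, 52, 2, -2]
283 [0, 2, 1, 1, -2, -2, 0, 0, 1, 0, 56, 52, 53, 52, 50, 53, 50, 51, 52, 54, 0, 1]
291 [1, 3, -1, 1, -2, -3, -5, 2, 1, 0, 53, 53, 50, 52, 52, 53, 52, 55, 53, 53, 52, -2]
299 [0, -3, 0, -1, 1, 1, 6, 2, -4, -1, 2, 54, 53, 54, 2, 1, 1, 1, 2, 2, 0, -1]
0.0004354238031528679
[[ 0.593  0.092  0.004]
 [ 0.592  0.062  0.012]
 [ 0.589  0.042  0.049]
 [ 0.586  0.021  0.081]
 [ 0.583  0.003  0.113]
 [ 0.581 -0.014  0.142]
 [ 0.578 -0.029  0.171]
 [ 0.576 -0.042  0.199]
 [ 0.574 -0.058  0.219]]
```

View pics/c0.png

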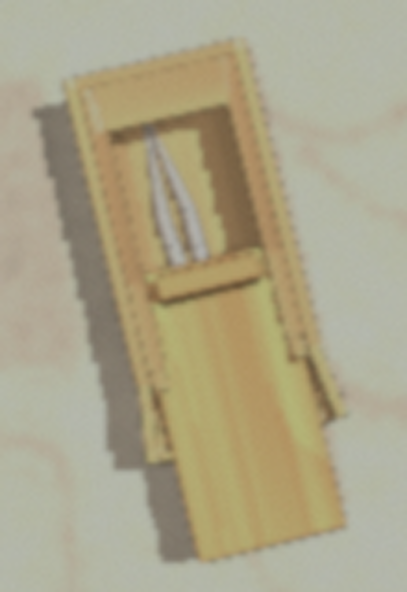

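```bash
cat > m.py <<'E'
from h import *
z=np.load('/tmp/top.npz'); C=cam('top'); X=cloud(C,z['d'])
cr=lambda a:[(x/3.7+250-.35,y/3.7+150-.35) for x,y in a]
B=onz(C,cr([(68,82),(243,40),(152,463),(345,413)]),.053); L=onz(C,cr([(205,560),(345,525)]),.053); Rb=onz(C,cr([(150,279),(262,249),(161,301),(268,272)]),[.0645]*4 and .0645)
print('box',B.round(4)); print('lid',L.round(4)); print('rib',Rb.round(4), Rb.mean(0).round(4))
f=lambda a,b:np.degrees(np.arctan2(*(a-b)[1::-1]))
print('yaw box',f(B[0],B[2]),f(B[1],B[3]),f(B[0],B[1])-90,'lid',f(L[0],L[1])-90, np.linalg.norm(L[0]-L[1]))
m=((X[:,:,2]>.044)&(X[:,:,2]<.06)&(np.hypot(X[:,:,0]-.6,X[:,:,1]-.25)<.2)).astype(np.uint8)
m=cv2.morphologyEx(m,cv2.MORPH_OPEN,np.ones((3,3)))
P=X[m>0][:,:2]; print(len(P)); r=cv2.minAreaRect(P.astype(np.float32)); print(r)
E
python3 m.py
```

```text
box [[0.6919 0.3245 0.053 ]
 [0.7085 0.2546 0.053 ]
 [0.5402 0.2921 0.053 ]
 [0.559  0.216  0.053 ]]
lid [[0.5021 0.2716 0.053 ]
 [0.5151 0.2166 0.053 ]]
rib [[0.6115 0.2921 0.0645]
 [0.6229 0.2483 0.0645]
 [0.6028 0.2879 0.0645]
 [0.6138 0.2461 0.0645]] [0.6128 0.2686 0.0645]
yaw box 12.06222073109611 14.466582185318396 13.373259437106995 lid 13.307131244357308 0.05650644694165643
5438
((0.6620910167694092, 0.2517297565937042), (0.25751030445098877, 0.3125920593738556), 44.747947692871094)
```

Run:
```python
from h import *
for n in ['side','top']:
    z=np.load(f'/tmp/{n}.npz'); X=cloud(cam(n),z['d']); m=(z['d']>0)&(X[:,:,2]>.15)&(X[:,:,0]>.0)&(X[:,:,0]<.85)&(X[:,:,1]>-.7)&(X[:,:,1]<.5)
    P=X[m]; k=(P/.06).round().astype(int); U,c=np.unique(k,axis=0,return_counts=True); print(n); print([tuple((a*6).tolist())+(int(b),) for a,b in zip(U,c) if b>15])
```

```text
side
[(18, 6, 36, 59), (18, 12, 30, 25), (24, 0, 18, 426), (24, 0, 24, 855), (24, 0, 30, 162), (24, 6, 18, 714), (24, 6, 24, 1547), (24, 6, 30, 1674), (24, 6, 36, 588), (24, 12, 18, 50), (24, 12, 24, 211), (24, 12, 30, 78), (30, 6, 18, 455), (30, 6, 24, 525), (30, 6, 30, 609), (30, 6, 36, 635), (30, 6, 42, 573), (30, 12, 18, 751), (30, 12, 24, 848), (30, 12, 30, 1086), (30, 12, 36, 1035), (30, 12, 42, 432), (54, -12, 30, 126), (54, -12, 36, 91), (54, -6, 18, 56), (54, -6, 24, 208), (54, -6, 30, 82), (54, 0, 18, 24), (60, -12, 24, 85), (60, -12, 30, 837), (60, -12, 36, 172), (60, -6, 18, 633), (60, -6, 24, 912), (60, -6, 30, 60), (60, 0, 18, 205), (72, -18, 18, 24), (72, -12, 18, 114), (78, 30, 18, 159), (78, 36, 18, 328), (84, 30, 18, 153), (84, 36, 18, 207)]
top
[(30, 6, 18, 36), (30, 6, 24, 32), (30, 6, 30, 31), (30, 12, 18, 625), (30, 12, 24, 566), (30, 12, 30, 387), (54, -12, 30, 72), (54, -6, 18, 254), (54, -6, 24, 684), (54, -6, 30, 170), (54, 0, 18, 108), (60, -12, 30, 41), (60, -6, 18, 339), (60, -6, 24, 480), (60, -6, 30, 50), (60, 0, 18, 232), (72, -18, 18, 66), (72, -12, 18, 130), (78, -18, 18, 162), (78, -12, 18, 37), (78, 30, 18, 118), (78, 36, 18, 131), (84, 30, 18, 115), (84, 36, 18, 144)]
```

```bash
python3 -m jog '[0.25,0.2375,0.125,0,0,0,0, 0.5,0.475,0.25,0,0,0,0, 0.75,0.7125,0.375,0,0,0,0, 1,0.95,0.5,0,0,0,0, 1,0.95,0.5,0,0,0,0, 1,0.95,0.5,0,0,0,0, 1,0.95,0.5,0,0,0,0, 1,0.95,0.5,0,0,0,0]'; python3 -c "
from h import *
snap('wrist','pics/w0.png')"
```

```text
clock: 0.77
tcp_pos: [0.3943, -0.3488, 0.2955]
orientation: [0.001, 0.985, 0.171, 0.002]
wrist_force: [-1.4, 0.2, 0.6]
finger_gap: 0.0426
grip_force: 0.0
```

Run:
```python
from h import *
z=np.load('/tmp/side.npz'); C,p,d=snap('side','pics/side1.png'); X=cloud(C,d); X0=cloud(C,z['d'])
for u,v in [(110,240),(100,150),(80,80),(65,30),(30,130),(40,190),(10,60)]: print((u,v),X0[v,u].round(3),X[v,u].round(3))
C,p,d=snap('top','pics/top1.png'); X=cloud(C,d)
for u,v in [(410,420),(430,440),(460,470)]: print(u,v,X[v,u].round(3))
cv2.imwrite('pics/pair.png',np.hstack([cv2.imread('pics/side1.png')[:480,:400],cv2.imread('pics/top1.png')[:,300:700]])[:,:800])
```

```text
(110, 240) [0.311 0.079 0.039] [0.309 0.08  0.036]
(100, 150) [0.326 0.105 0.207] [ 1.024 -0.167  0.653]
(80, 80) [0.323 0.109 0.314] [0.321 0.11  0.313]
(65, 30) [0.309 0.116 0.376] [0.309 0.116 0.376]
(30, 130) [0.248 0.046 0.236] [0.165 0.069 0.191]
(40, 190) [0.062 0.072 0.016] [0.062 0.072 0.017]
(10, 60) [0.237 0.059 0.335] [0.214 0.066 0.325]
410 420 [0.32  0.115 0.009]
430 440 [0.323 0.113 0.138]
460 470 [0.327 0.111 0.275]
```

View pics/pair.png

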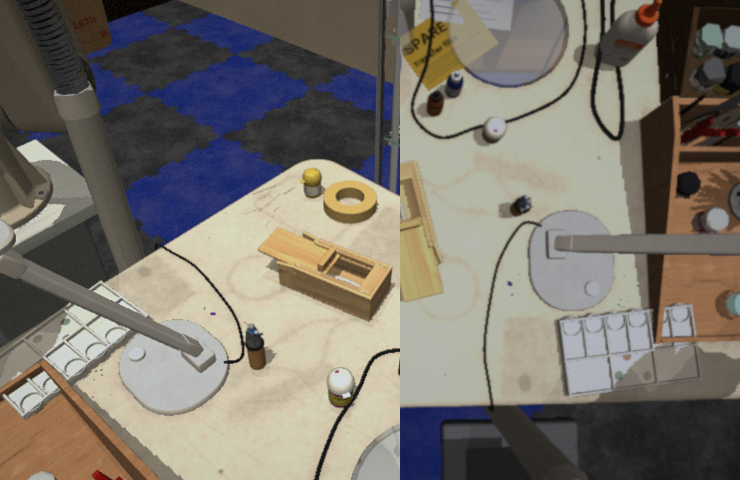

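Run:
```python
from h import *
s=env.get_state(); print(s['joint_pos'].round(3) if hasattr(s['joint_pos'],'round') else s['joint_pos'])
for n in ['top','side']: print(n,cam(n)[2][:3,3].round(3), proj(cam(n),[[0,0,0],[0,0,.3],[.3,.1,0],[.3,.1,.6],[.3,.1,.4]]).round())
z=np.load('/tmp/side.npz'); C=cam('side'); X=cloud(C,z['d'])
for v in range(0,280,20):
    r=[]
    for u in range(0,150,10): 
        P=X[v,u]; r.append('%d,%d,%d'%tuple(P*100) if z['d'][v,u]>0 and P[0]<.5 else '-')
    print(v,' '.join(r))
snap('wrist','pics/w1.png')
```

```text
[-8.870e-01  2.090e-01  1.500e-01  1.512e+00 -1.000e-03  1.916e+00]
top [0.521 0.276 0.899] [[488. 630.]
 [577. 792.]
 [419. 432.]
 [648. 712.]
 [513. 547.]]
side [ 1.024 -0.167  0.653] [[  -7.  201.]
 [ -81.   52.]
 [ 123.  247.]
 [ -16. -176.]
 [  44.   13.]]
0 -244,89,-41 -243,94,-42 30,7,42 31,8,42 31,9,42 30,11,41 -214,111,-41 -212,115,-42 -210,120,-43 -210,126,-44 -209,131,-45 -244,155,-60 -244,161,-62 -242,167,-63 -245,176,-66
20 -246,86,-52 -243,90,-52 -244,96,-54 30,7,40 31,8,40 31,9,39 31,11,39 -213,113,-52 -212,118,-54 -212,124,-56 -213,130,-58 -248,153,-73 -243,158,-74 -240,163,-75 -231,165,-73
40 23,5,36 23,6,35 -243,92,-65 -243,98,-67 31,8,37 31,9,37 32,10,37 30,11,36 -209,113,-63 -210,119,-66 -209,125,-67 -211,132,-70 -212,139,-73 -210,144,-74 -204,147,-73
60 24,4,34 23,5,33 23,7,32 -230,89,-73 -227,94,-74 30,8,34 31,9,34 32,10,34 31,12,33 -204,113,-74 -195,115,-72 -193,120,-73 -190,125,-74 -184,128,-73 -179,131,-73
80 24,3,31 24,4,31 23,6,30 23,7,29 23,8,29 -197,85,-73 31,8,31 32,9,31 32,10,31 -180,100,-73 -177,104,-74 -171,107,-73 -167,111,-73 -164,115,-74 -160,119,-
[... 456 characters left out ...]
 25,1,20 24,2,19 24,4,18 23,6,17 -3,15,0 -119,55,-74 30,7,19 32,8,19 32,9,19 32,11,18 -102,70,-74 -97,72,-73 -93,75,-73
180 6,1,7 7,2,7 5,4,4 3,7,2 3,8,2 4,10,1 3,12,0 5,13,0 6,14,0 31,8,15 32,9,15 32,10,15 31,12,13 -85,65,-74 -82,67,-74
200 7,0,4 7,1,3 7,2,2 6,4,1 8,5,1 8,7,0 9,9,0 11,10,0 12,11,0 14,12,0 31,8,12 32,9,11 32,11,10 -74,57,-74 -70,59,-73
220 - 9,0,1 11,0,1 10,2,0 12,3,0 13,4,0 14,6,0 14,7,-1 14,9,-2 -75,40,-73 29,8,7 32,8,8 32,9,7 32,11,6 -60,53,-74
240 - - 14,-1,0 14,0,0 14,1,-1 10,4,-6 10,5,-7 10,7,-8 11,9,-9 11,10,-10 -62,36,-74 31,7,3 32,9,3 32,10,3 -50,46,-73
260 - - - 10,0,-7 10,0,-9 10,2,-10 10,4,-11 11,5,-12 10,7,-14 10,9,-15 10,11,-17 -49,33,-73 31,8,0 32,9,-1 34,10,0
```

View pics/w1.png

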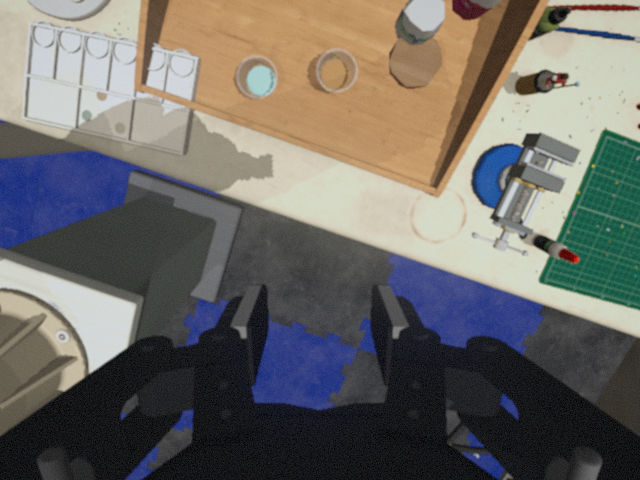

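The wrist view shows the tray, the paint pans and the cart. The side depth shows a solid vertical post near (0.30, 0.095), standing between the arm and the box. I'll tilt the camera toward it to find its top.

```bash
python3 -m jog '[0,-0.2,0.2,0.04,0,0,-1, 0,-0.4,0.3,0.08,0,0,-1, 0,-0.4,0.3,0.12,0,0,-1, 0,-0.4,0.3,0.16,0,0,-1, 0,-0.4,0.3,0.2,0,0,-1, 0,-0.4,0.3,0.24,0,0,-1, 0,-0.4,0.3,0.28,0,0,-1, 0,-0.4,0.3,0.32,0,0,-1, 0,-0.4,0.3,0.36,0,0,-1, 0,-0.4,0.3,0.4,0,0,-1, 0,-0.4,0.3,0.43,0,0,-1, 0,-0.4,0.3,0.43,0,0,-1]'
python3 - <<'E'
from h import *
print(env.get_state()['joint_pos'])
C,p,d=snap('wrist','pics/w2.png'); X=cloud(C,d)
m=(d>0)&(X[:,:,1]>-.1)&(X[:,:,1]<.5)&(X[:,:,0]<.9)&(X[:,:,0]>-.3)&(X[:,:,2]>.15)
k=(X[m]/.05).round().astype(int); U,c=np.unique(k,axis=0,return_counts=True); print([tuple((a*5).tolist())+(int(b),) for a,b in zip(U,c) if b>30])
E
```

```text
clock: 1.97
tcp_pos: [0.4455, -0.4533, 0.2307]
orientation: [-0.316, 0.933, 0.13, 0.113]
wrist_force: [-0.4, 0.7, -0.7]
finger_gap: 0.0001
grip_force: 0.0
[-1.12926809  1.07501063  1.26244766  2.33605045  0.39088168  1.61890523]
[(0, -10, 25, 39), (0, -5, 25, 207), (5, -5, 15, 300), (5, -5, 20, 1039), (5, -5, 25, 320), (5, 0, 15, 358), (5, 0, 20, 271), (10, -5, 20, 51), (10, -5, 25, 62), (10, 0, 20, 992), (10, 0, 25, 196), (15, 0, 20, 604), (15, 0, 25, 138), (15, 5, 20, 98), (20, -10, 25, 120), (20, -5, 20, 66), (20, -5, 25, 286), (20, 0, 20, 378), (20, 5, 20, 220), (25, -10, 25, 232), (25, -5, 25, 558), (25, 0, 20, 248), (25, 0, 25, 124), (25, 5, 20, 132), (30, -5, 25, 206), (30, 10, 15, 526), (30, 10, 20, 1169), (30, 10, 25, 324), (35, 10, 20, 54), (55, -10, 25, 821), (55, -10, 30, 60), (55, -5, 15, 167), (55, -5, 20, 534), (55, -5, 25, 118), (60, -10, 25, 76), (60, -5, 15, 120), (60, -5, 20, 194)]
```

View pics/w2.png

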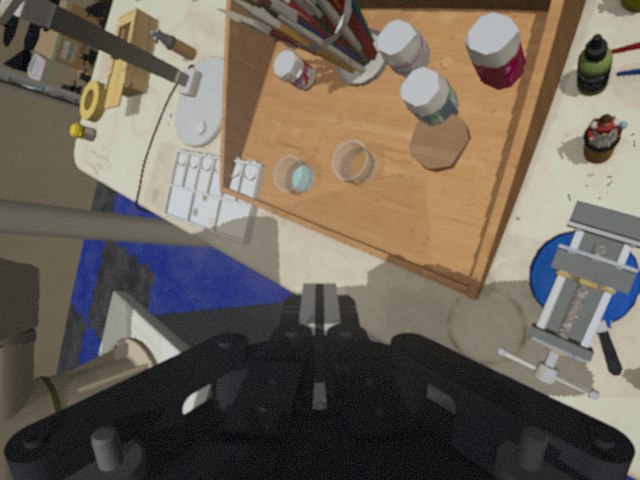

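The tilt ran into joint limits and still didn't show the post's top, which sits left of (250,225) in the picture. I'll turn back down and log kinematic data on the way.

```bash
cat > lg.py <<'E'
from h import *
import json
s=env.get_state(); q=[float(x) for x in s['joint_pos']]; t=[float(x) for x in s['tcp_pos']]
open('log.txt','a').write(json.dumps(q+t+[float(x) for x in s['orientation']])+'\n'); print(np.round(q,3),np.round(t,3))
E
python3 -m jog '[-0.1,0.1,0.1,-0.05,0,0,-1, -0.1,0.1,0.1,-0.09,0,0,-1, -0.1,0.1,0.1,-0.13,0,0,-1, -0.1,0.1,0.1,-0.17,0,0,-1, -0.1,0.1,0.1,-0.21,0,0,-1, -0.1,0.1,0.1,-0.22,0,0,-1]';python3 lg.py
```

```text
clock: 2.52
tcp_pos: [0.4256, -0.433, 0.2541]
orientation: [-0.028, 0.985, 0.157, 0.069]
wrist_force: [0.3, -0.1, 0.8]
finger_gap: -0.0
grip_force: 0.0
[-1.011  0.352  0.24   1.457  0.15   1.815] [ 0.426 -0.433  0.254]
```

```bash
cat > tg.py <<'E'
from h import *
import sys
def go(x,y,z,yaw,pitch=0):
    s=env.get_state(); q=s['orientation']; R=Ro.from_quat(np.r_[q[1:],q[0]])
    T=Ro.from_euler('z',yaw,degrees=True)*Ro.from_euler('x',180,degrees=True)
    print('shift',((np.array([x,y,z])-s['tcp_pos'])/.2).round(3),'turn',((T*R.inv()).as_rotvec()/np.pi).round(4))
go(*map(float,sys.argv[1:5]))
E
python3 tg.py .39 -.2 .35 19.3
```

```text
shift [-0.178  1.165  0.479] turn [-0.0251  0.0405  0.0065]
```

```bash
python3 -m jog '[-0.05,0.2,0.1,-0.012,0.02,0,-1, -0.1,0.5,0.2,-0.025,0.04,0.006,-1, -0.15,0.7,0.3,-0.025,0.04,0.006,-1, -0.178,0.9,0.48,-0.025,0.04,0.006,-1, -0.178,0.9,0.48,-0.025,0.04,0.006,-1]';python3 lg.py
python3 -m jog '[0,0,0.2,0,0,0,-1, 0,0,0.4,0,0,0,-1, 0,0,0.5,0,0,0,-1,0,0,0.5,0,0,0,-1]';python3 lg.py
python3 -m jog '[0.15,-0.15,0.2,0,0,0,-1, 0.3,-0.3,0.3,0,0,0,-1, 0.5,-0.5,0.3,0,0,0,-1,0.5,-0.5,0.3,0,0,0,-1]';python3 lg.py
python3 - <<'E'
from h import *
C,p,d=snap('side'); X=cloud(C,d); cv2.imwrite('pics/side2.png',p[:,:,::-1])
E
```

```text
clock: 2.93
tcp_pos: [0.3898, -0.2499, 0.3495]
orientation: [-0.004, 0.986, 0.167, 0.0]
wrist_force: [0.9, -0.8, -0.3]
finger_gap: -0.0002
grip_force: 0.0
[-0.748  0.104  0.163  1.637  0.006  2.057] [ 0.39 -0.25  0.35]
clock: 3.27
tcp_pos: [0.3913, -0.2526, 0.4536]
orientation: [-0.001, 0.986, 0.167, 0.003]
wrist_force: [0.7, -0.3, -0.3]
finger_gap: -0.0003
grip_force: 0.0
[-0.75   0.175  0.515  1.909  0.006  2.055] [ 0.391 -0.253  0.454]
clock: 3.6
tcp_pos: [0.4628, -0.3261, 0.4955]
orientation: [0.0, 0.986, 0.167, 0.004]
wrist_force: [1.2, -0.6, 0.7]
finger_gap: 0.0001
grip_force: 0.0
[-0.76   0.56   1.246  2.25   0.007  2.046] [ 0.463 -0.326  0.496]
```

```bash
cat > fk.py <<'E'
from h import *
import json
D=[json.loads(l) for l in open('log.txt')]
D=[[-1.374,.313,.046,1.304,0,1.431,.1899,-.5421,.1918],[-.887,.209,.150,1.512,0,1.916,.3943,-.3488,.2955]]+[r for r in D if abs(r[4])<.05]
A=[];y=[]
for r in D:
    q=r; f=np.cos(q[0])*r[6]+np.sin(q[0])*r[7]; l=-np.sin(q[0])*r[6]+np.cos(q[0])*r[7]; print(round(f,4),'lat',round(l,4),'z',r[8],'phi',q[1]-q[2]+q[3])
    A.append([1,np.exp(1j*q[1]),np.exp(1j*(q[1]-q[2]))]); y.append(r[8]+1j*f)
A=np.array(A);y=np.array(y); s,res,_,_=np.linalg.lstsq(A,y,rcond=None); print([ (np.round(x,4),round(abs(x),4),round(np.degrees(np.angle(x)),1)) for x in s],abs(A@s-y).round(4))
E
python3 fk.py
```

```text
0.5688 lat 0.0802 z 0.1918 phi 1.5710000000000002
0.5195 lat 0.0853 z 0.2955 phi 1.571
0.4558 lat 0.0819 z 0.3495474201844634 phi 1.5776850111612206
0.4585 lat 0.0819 z 0.45358534051802607 phi 1.5690961134584802
0.5601 lat 0.0822 z 0.49552446586693233 phi 1.5646912734211842
[(np.complex128(-0.2522-0.0033j), np.float64(0.2522), np.float64(-179.2)), (np.complex128(0.5275+0.0004j), np.float64(0.5275), np.float64(0.0)), (np.complex128(0.0535+0.4097j), np.float64(0.4132), np.float64(82.6))] [0.0012 0.0027 0.0018 0.0015 0.0004]
```

View pics/side2.png

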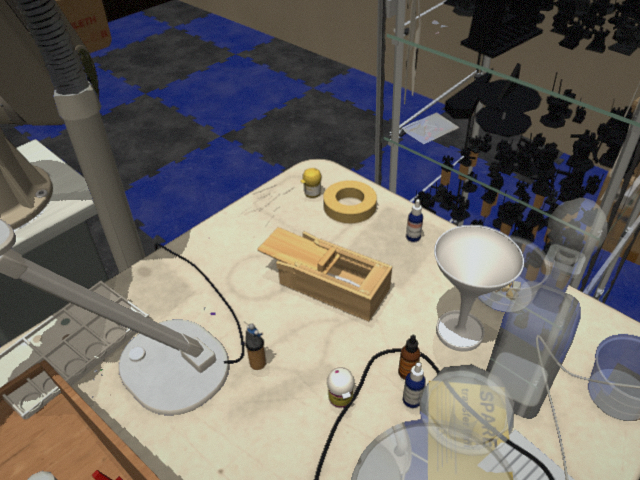

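```bash
python3 -m jog '[-0.1,0.1,-0.1,0.03,0.01,0,-1, -0.2,0.2,-0.2,0.06,0.02,0,-1, -0.3,0.3,-0.3,0.09,0.03,0,-1, -0.3,0.4,-0.4,0.12,0.04,0,-1, -0.3,0.5,-0.4,0.15,0.05,0,-1, -0.3,0.5,-0.4,0.18,0.06,0,-1, -0.3,0.5,-0.4,0.21,0.07,0,-1, -0.3,0.5,-0.4,0.24,0.08,0,-1, -0.3,0.5,-0.4,0.25,0.085,0,-1, -0.3,0.5,-0.4,0.25,0.085,0,-1]';python3 - <<'E'
from h import *
print(np.round(env.get_state()['joint_pos'],3))
C,p,d=snap('wrist','pics/w3.png'); X=cloud(C,d); print('cam',C[2][:3,3],C[2][:3,2])
m=(d>0)&(X[:,:,1]>.0)&(X[:,:,1]<.25)&(X[:,:,0]<.45)&(X[:,:,0]>.2)&(X[:,:,2]>.05)
k=(X[m]/.03).round().astype(int); U,c=np.unique(k,axis=0,return_counts=True); print([tuple((a*3).tolist())+(int(b),) for a,b in zip(U,c) if b>20])
vv,uu=np.where(m); print(uu.min(),uu.max(),vv.min(),vv.max())
print(proj(C,[[.3,.095,z] for z in (.0,.2,.3,.4,.5,.6,.7)]).round())
E
```

```text
clock: 4.48
tcp_pos: [0.3837, -0.2002, 0.3646]
orientation: [-0.391, 0.907, 0.148, -0.053]
wrist_force: [0.4, -0.2, 0.1]
finger_gap: 0.0
grip_force: 0.0
[-0.89   0.648  0.638  2.335  0.275  1.815]
cam [ 0.48670431 -0.30429496  0.49087889] [-0.46140044  0.58408216 -0.66780062]
[(21, 0, 30, 209), (21, 3, 27, 290), (21, 3, 30, 83), (21, 6, 24, 238), (21, 6, 27, 47), (21, 9, 21, 191), (21, 9, 24, 29), (21, 12, 18, 33), (21, 12, 21, 26), (24, 0, 30, 74), (24, 0, 33, 260), (24, 3, 27, 73), (24, 3, 30, 398), (24, 3, 33, 41), (24, 6, 24, 68), (24, 6, 27, 325), (24, 6, 30, 38), (24, 9, 21, 33), (24, 9, 24, 124), (27, 0, 33, 160), (27, 0, 36, 245), (27, 3, 30, 135), (27, 3, 33, 474), (27, 3, 36, 36), (27, 6, 27, 26), (27, 6, 30, 113), (27, 9, 12, 22), (27, 9, 15, 24), (27, 9, 18, 25), (27, 9, 21, 25), (27, 9, 24, 34), (27, 9, 27, 55), (27, 9, 30, 41), (27, 9, 33, 26), (27, 9, 36, 33), (27, 9, 39, 35), (27, 9, 42, 50), (30, 0, 36, 229), (30, 0, 39, 150), (30, 3, 36, 105), (30, 6, 42, 328), (30, 6, 45, 905), (30, 6, 48, 682), (30, 9, 6, 177), (30, 9, 9, 243), (30, 9, 12, 267), (30, 9, 15, 294), (30, 9, 18, 338), (30, 9, 21, 385), (30, 9, 24, 423), (30, 9, 27, 454), (30, 9, 30, 607), (30, 9, 33, 572), (30, 9, 36, 652), (30, 9, 39, 759), (30, 9, 42, 609), (30, 9, 45, 263), (30, 9, 48, 133), (33, 9, 6, 134), (33, 9, 9, 161), (33, 9, 12, 189), (33, 9, 15, 202), (33, 9, 18, 226), (33, 9, 21, 255), (33, 9, 24, 284), (33, 9, 27, 361), (33, 9, 30, 317), (33, 9, 33, 237), (33, 9, 36, 314), (33, 9, 39, 344), (33, 9, 42, 304), (33, 9, 45, 262), (33, 9, 48, 39), (33, 12, 9, 28), (33, 12, 12, 21), (33, 12, 15, 28), (33, 12, 18, 36), (33, 12, 21, 35), (33, 12, 24, 48), (33, 12, 27, 56), (33, 12, 30, 82), (33, 12, 33, 61), (33, 12, 36, 57)]
0 337 155 291
[[ 350.  171.]
 [ 254.  178.]
 [ 185.  183.]
 [  95.  191.]
 [ -21.  202.]
 [-155.  218.]
 [-180.  238.]]
```

View pics/w3.png

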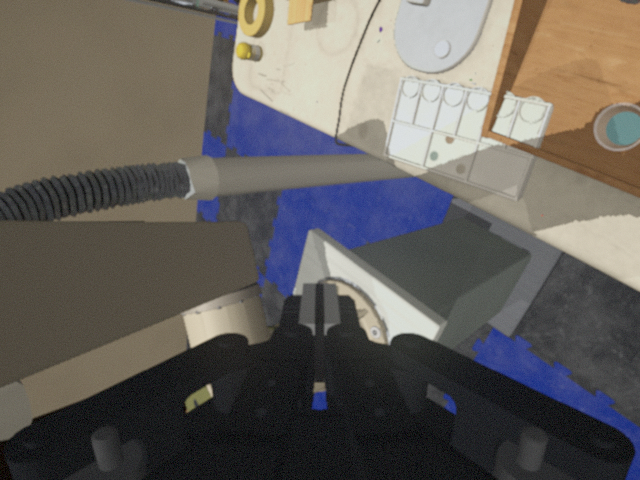

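```bash
python3 tg.py .384 -.2 .36 57
```

```text
shift [-0.001 -0.001 -0.031] turn [-0.2113 -0.1543  0.2013]
```

```bash
python3 -m jog '[0,0,0,-0.024,-0.017,0.022,-1, 0,0,0,-0.048,-0.034,0.045,-1, 0,0,0,-0.072,-0.052,0.067,-1, 0,0,0,-0.096,-0.069,0.09,-1, 0,0,0,-0.12,-0.086,0.112,-1, 0,0,0,-0.144,-0.103,0.134,-1, 0,0,0,-0.168,-0.12,0.157,-1, 0,0,0,-0.192,-0.137,0.18,-1, 0,0,-0.03,-0.211,-0.154,0.201,-1, 0,0,-0.03,-0.211,-0.154,0.201,-1]';python3 lg.py; python3 tg.py .176 -.09 .3 94
```

```text
clock: 5.37
tcp_pos: [0.383, -0.1965, 0.3651]
orientation: [0.006, 0.877, 0.48, 0.003]
wrist_force: [-0.5, 0.3, -0.1]
finger_gap: 0.0004
grip_force: 0.0
[-0.661  0.027  0.119  1.65   0.     1.479] [ 0.383 -0.196  0.365]
shift [-1.035  0.532 -0.325] turn [0.0013 0.004  0.2035]
```

```bash
python3 -m jog '[-0.15,0.08,-0.05,0,0,0.03,-1, -0.3,0.16,-0.1,0,0,0.06,-1, -0.45,0.24,-0.15,0,0,0.09,-1, -0.6,0.32,-0.2,0,0,0.12,-1, -0.75,0.4,-0.25,0,0,0.15,-1, -0.88,0.46,-0.3,0,0,0.18,-1, -1,0.53,-0.325,0,0,0.2,-1,-1,0.53,-0.325,0,0,0.2,-1]';python3 lg.py
python3 - <<'E'
from h import *
C,p,d=snap('side','pics/side3.png'); X=cloud(C,d)
m=(d>0)&(np.hypot(X[:,:,0],X[:,:,1])<.5)&(X[:,:,2]>.12)
k=(X[m]/.04).round().astype(int); U,c=np.unique(k,axis=0,return_counts=True); print([tuple((a*4).tolist())+(int(b),) for a,b in zip(U,c) if b>30])
E
```

```text
clock: 6.03
tcp_pos: [0.1819, -0.091, 0.2977]
orientation: [0.001, 0.688, 0.726, 0.001]
wrist_force: [0.6, 0.6, 0.5]
finger_gap: 0.0
grip_force: 0.0
[-0.872 -0.44  -0.393  1.615  0.002  0.645] [ 0.182 -0.091  0.298]
[(4, 4, 12, 69), (12, 4, 20, 66), (12, 8, 36, 49), (12, 12, 36, 106), (12, 20, 28, 42), (12, 24, 28, 37), (12, 24, 32, 134), (16, 4, 20, 177), (16, 4, 24, 362), (16, 4, 28, 62), (16, 8, 20, 182), (16, 8, 24, 193), (16, 8, 28, 682), (16, 8, 32, 632), (16, 8, 36, 59), (16, 12, 32, 327), (16, 12, 36, 477), (16, 16, 32, 91), (16, 16, 36, 113), (16, 20, 24, 217), (16, 20, 28, 304), (16, 20, 32, 381), (16, 20, 36, 175), (20, 8, 20, 303), (20, 8, 24, 774), (20, 8, 28, 451), (20, 12, 20, 86), (20, 12, 24, 35), (20, 12, 28, 350), (20, 12, 32, 198), (28, 8, 16, 35), (28, 8, 20, 32), (28, 8, 24, 43), (28, 8, 28, 54), (28, 8, 32, 48), (28, 8, 36, 47), (28, 8, 40, 66), (32, 8, 12, 201), (32, 8, 16, 430), (32, 8, 20, 481), (32, 8, 24, 520), (32, 8, 28, 690), (32, 8, 32, 526), (32, 8, 36, 639), (32, 8, 40, 817), (32, 8, 44, 109), (32, 12, 12, 146), (32, 12, 16, 307), (32, 12, 20, 328), (32, 12, 24, 376), (32, 12, 28, 490), (32, 12, 32, 435), (32, 12, 36, 370), (32, 12, 40, 310)]
```

```bash
cat > arc.py <<'E'
from h import *
import sys
n,step=int(sys.argv[1]),float(sys.argv[2]); p=env.get_state()['tcp_pos'][:2]
for i in range(1,n+1):
    a=np.radians(step*i); R=np.array([[np.cos(a),-np.sin(a)],[np.sin(a),np.cos(a)]]); print(((R@p-p)/.2).round(3).tolist(),round(a/np.pi,4))
E
python3 arc.py 14 6.7
```

```text
[0.048, 0.111] 0.0372
[0.083, 0.226] 0.0744
[0.104, 0.345] 0.1117
[0.111, 0.465] 0.1489
[0.104, 0.585] 0.1861
[0.083, 0.704] 0.2233
[0.048, 0.819] 0.2606
[0.0, 0.93] 0.2978
[-0.06, 1.034] 0.335
[-0.133, 1.13] 0.3722
[-0.216, 1.218] 0.4094
[-0.308, 1.295] 0.4467
[-0.409, 1.36] 0.4839
[-0.517, 1.414] 0.5211
```

```bash
python3 -m jog '[0.048,0.11,0,0,0,0.037,-1, 0.083,0.226,0,0,0,0.074,-1, 0.104,0.345,0,0,0,0.112,-1, 0.11,0.465,0,0,0,0.149,-1, 0.11,0.465,0,0,0,0.149,-1]';python3 lg.py; python3 -c "
from h import *
print(env.get_state()['tau'])"; python3 arc.py 5 6.7
```

```text
clock: 6.5
tcp_pos: [0.2081, 0.0024, 0.2982]
orientation: [0.001, 0.496, 0.869, 0.002]
wrist_force: [-0.5, -0.4, -0.6]
finger_gap: -0.0003
grip_force: 0.0
[-0.391 -0.431 -0.388  1.611  0.004  0.647] [0.208 0.002 0.298]
[ 1.528739   -5.06473929 29.53684688 -0.21662452  0.16911462 -0.03730462]
[-0.009, 0.121] 0.0372
[-0.031, 0.241] 0.0744
[-0.067, 0.357] 0.1117
[-0.117, 0.468] 0.1489
[-0.179, 0.572] 0.1861
```

```bash
python3 -m jog '[-0.009,0.12,0,0,0,0.037,-1, -0.031,0.24,0,0,0,0.074,-1, -0.067,0.357,0,0,0,0.112,-1, -0.067,0.357,0,0,0,0.112,-1]';python3 lg.py; python3 -c "
from h import *
print(env.get_state()['tau'].round(2))
C,p,d=snap('wrist'); X=cloud(C,d); print(C[2][:3,3],C[2][:3,2])
m=(d>0)&(np.hypot(X[:,:,0]-.3,X[:,:,1]-.095)<.06)
P=X[m]
for z in np.arange(-.1,.6,.05):
  k=abs(P[:,2]-z)<.025
  if k.sum()>20: print(round(z,2),k.sum(),np.percentile(P[k],[2,50,98],axis=0)[:,:2].round(3).tolist())
"; python3 arc.py 7 6.7
```

```text
clock: 6.83
tcp_pos: [0.1934, 0.0736, 0.2979]
orientation: [0.001, 0.336, 0.942, 0.002]
wrist_force: [0.1, 0.3, 1.0]
finger_gap: -0.0003
grip_force: 0.0
[-0.04  -0.433 -0.39   1.612  0.004  0.646] [0.193 0.074 0.298]
[ 1.71 -4.91 29.55 -0.22  0.18 -0.03]
[0.13950045 0.11670503 0.47929328] [ 0.21273288 -0.16598397 -0.96290916]
-0.1 219 [[0.278, 0.086], [0.282, 0.11], [0.331, 0.135]]
-0.05 393 [[0.278, 0.053], [0.285, 0.108], [0.34, 0.143]]
0.0 579 [[0.278, 0.053], [0.289, 0.102], [0.349, 0.144]]
0.05 436 [[0.277, 0.085], [0.281, 0.107], [0.294, 0.127]]
0.1 680 [[0.277, 0.084], [0.281, 0.107], [0.293, 0.128]]
0.15 1002 [[0.277, 0.084], [0.281, 0.107], [0.293, 0.127]]
0.2 1543 [[0.277, 0.084], [0.281, 0.107], [0.293, 0.127]]
0.25 2031 [[0.274, 0.086], [0.28, 0.109], [0.295, 0.132]]
0.3 3348 [[0.275, 0.084], [0.283, 0.117], [0.302, 0.131]]
0.35 283 [[0.283, 0.116], [0.291, 0.122], [0.304, 0.127]]
[-0.049, 0.111] 0.0372
[-0.11, 0.215] 0.0744
[-0.183, 0.312] 0.1117
[-0.267, 0.399] 0.1489
[-0.36, 0.476] 0.1861
[-0.462, 0.542] 0.2233
[-0.571, 0.595] 0.2606
```

```bash
python3 -m jog '[-0.049,0.111,0,0,0,0.037,-1, -0.11,0.215,0,0,0,0.074,-1, -0.183,0.312,0,0,0,0.112,-1, -0.267,0.4,0,0,0,0.149,-1, -0.36,0.476,0,0,0,0.186,-1, -0.46,0.54,0,0,0,0.223,-1, -0.57,0.595,0,0,0,0.26,-1, -0.57,0.595,0,0,0,0.26,-1]';python3 lg.py; python3 tg.py .35 .40 .35 103.4; python3 -c "
from h import *
C,p,d=snap('top'); X=cloud(C,d); H=X[:,:,2]; m=(X[:,:,0]<.6)&(X[:,:,0]>.2)&(X[:,:,1]>.3)&(X[:,:,1]<.6)&(H>.1)
print(X[m].round(2)[::40])"
```

```text
clock: 7.55
tcp_pos: [0.0778, 0.1911, 0.2974]
orientation: [-0.0, -0.064, 0.998, 0.002]
wrist_force: [0.4, -0.5, -1.2]
finger_gap: -0.0001
grip_force: 0.0
[ 0.78  -0.434 -0.391  1.612  0.004  0.651] [0.078 0.191 0.297]
shift [1.361 1.045 0.263] turn [-0.0013  0.0006 -0.4664]
[[0.6  0.54 0.29]
 [0.58 0.54 0.29]
 [0.56 0.54 0.29]
 [0.56 0.54 0.28]
 [0.57 0.58 0.1 ]
 [0.56 0.58 0.1 ]
 [0.56 0.58 0.1 ]
 [0.56 0.59 0.11]
 [0.56 0.6  0.11]
 [0.55 0.54 0.28]
 [0.55 0.58 0.1 ]
 [0.55 0.59 0.1 ]
 [0.55 0.59 0.1 ]
 [0.54 0.58 0.1 ]
 [0.54 0.58 0.1 ]
 [0.54 0.58 0.1 ]
 [0.53 0.6  0.1 ]
 [0.53 0.56 0.35]
 [0.53 0.58 0.21]
 [0.53 0.56 0.33]
 [0.53 0.55 0.24]
 [0.53 0.57 0.3 ]
 [0.53 0.56 0.23]
 [0.53 0.57 0.29]
 [0.53 0.59 0.11]
 [0.53 0.57 0.26]
 [0.52 0.57 0.31]
 [0.52 0.6  0.1 ]
 [0.52 0.55 0.35]
 [0.52 0.56 0.22]
 [0.52 0.54 0.37]
 [0.52 0.55 0.27]
 [0.52 0.56 0.13]
 [0.52 0.54 0.31]
 [0.52 0.55 0.19]
 [0.52 0.54 0.35]
 [0.52 0.55 0.24]
 [0.52 0.54 0.38]
 [0.52 0.54 0.29]
 [0.52 0.55 0.15]
 [0.52 0.54 0.33]
 [0.52 0.55 0.22]
 [0.52 0.54 0.37]
 [0.51 0.54 0.28]
 [0.51 0.55 0.14]
 [0.51 0.54 0.
[... 402 characters left out ...]
0.5  0.53 0.26]
 [0.5  0.59 0.29]
 [0.5  0.54 0.28]
 [0.49 0.54 0.15]
 [0.5  0.56 0.29]
 [0.5  0.53 0.22]
 [0.5  0.53 0.31]
 [0.5  0.53 0.37]
 [0.49 0.53 0.25]
 [0.5  0.53 0.32]
 [0.49 0.54 0.1 ]
 [0.49 0.53 0.3 ]
 [0.5  0.53 0.4 ]
 [0.49 0.53 0.3 ]
 [0.5  0.52 0.41]
 [0.49 0.53 0.32]
 [0.48 0.54 0.11]
 [0.49 0.53 0.34]
 [0.48 0.54 0.14]
 [0.49 0.53 0.34]
 [0.5  0.53 0.42]
 [0.49 0.53 0.28]
 [0.49 0.53 0.4 ]
 [0.49 0.53 0.25]
 [0.49 0.55 0.32]
 [0.48 0.54 0.24]
 [0.49 0.54 0.32]
 [0.49 0.56 0.33]
 [0.49 0.53 0.32]
 [0.49 0.55 0.33]
 [0.48 0.53 0.28]
 [0.49 0.53 0.35]
 [0.49 0.53 0.38]
 [0.49 0.54 0.39]
 [0.48 0.53 0.33]
 [0.48 0.53 0.34]
 [0.48 0.53 0.35]
 [0.49 0.53 0.41]
 [0.48 0.53 0.38]]
```

```bash
python3 -m jog '[0.15,0.13,0.04,0,0,-0.035,-1, 0.3,0.26,0.08,0,0,-0.07,-1, 0.45,0.4,0.12,0,0,-0.105,-1, 0.6,0.52,0.16,0,0,-0.14,-1, 0.75,0.65,0.2,0,0,-0.175,-1, 0.9,0.78,0.25,0,0,-0.21,-1, 1,0.85,0.26,0,0,-0.24,-1,1,0.85,0.26,0,0,-0.24,-1]';python3 lg.py; python3 tg.py .5 .31 .30 103.4
```

```text
clock: 8.27
tcp_pos: [0.2874, 0.3606, 0.3469]
orientation: [0.0, 0.318, 0.948, 0.001]
wrist_force: [-0.5, -0.0, 0.5]
finger_gap: 0.0002
grip_force: 0.0
[0.723 0.09  0.142 1.62  0.    1.371] [0.287 0.361 0.347]
shift [ 1.063 -0.253 -0.234] turn [-0.0004  0.0007 -0.2195]
```

```bash
python3 -m jog '[0.15,-0.03,-0.03,0,0,-0.032,-1, 0.3,-0.06,-0.06,0,0,-0.064,-1, 0.45,-0.1,-0.1,0,0,-0.096,-1, 0.6,-0.14,-0.14,0,0,-0.128,-1, 0.75,-0.18,-0.18,0,0,-0.16,-1, 0.9,-0.22,-0.2,0,0,-0.19,0, 1,-0.25,-0.234,0,0,-0.2195,0,1,-0.25,-0.234,0,0,-0.2195,0]';python3 lg.py
python3 - <<'E'
from h import *
s=env.get_state(); q1=s['joint_pos'][0]; print('tau',s['tau'].round(2))
for n in ['top','side']:
    C,p,d=snap(n); X=cloud(C,d); c,t=np.cos(q1),np.sin(q1)
    F=np.stack([X[:,:,0]*c+X[:,:,1]*t,-X[:,:,0]*t+X[:,:,1]*c,X[:,:,2]],-1)
    m=(d>0)&(F[:,:,0]<.75)&(F[:,:,0]>-.1)&(abs(F[:,:,1])<.35)&(F[:,:,2]>.22)
    P=F[m]; k=(P/.05).round().astype(int); print(n)
    for a,z in sorted({(int(x),int(w)) for x,_,w in k}):
        j=(k[:,0]==a)&(k[:,2]==z)
        if j.sum()>40: print('f%d z%d n%d lat %.3f..%.3f'%(a*5,z*5,j.sum(),*np.percentile(P[j,1],[1,99])))
E
```

```text
clock: 8.93
tcp_pos: [0.485, 0.3046, 0.2988]
orientation: [0.001, 0.62, 0.785, -0.0]
wrist_force: [0.4, 0.1, -0.6]
finger_gap: 0.0356
grip_force: 0.0
[ 4.210e-01  3.070e-01  2.950e-01  1.559e+00 -1.000e-03  1.758e+00] [0.485 0.305 0.299]
tau [-1.000e-02 -4.997e+01  3.135e+01  1.000e-02 -6.000e-02  5.800e-01]
top
f35 z25 n254 lat -0.055..-0.028
f35 z30 n270 lat -0.054..-0.026
f45 z25 n91 lat -0.313..-0.298
f45 z30 n69 lat -0.314..-0.305
f50 z20 n83 lat -0.293..-0.279
f50 z25 n938 lat -0.315..-0.283
f50 z30 n144 lat -0.320..-0.307
f55 z80 n10746 lat 0.029..0.066
f55 z85 n9115 lat 0.034..0.050
f60 z80 n77067 lat 0.031..0.086
f60 z85 n863 lat 0.034..0.050
f70 z25 n73 lat 0.289..0.314
f70 z30 n296 lat 0.264..0.333
f70 z35 n403 lat 0.281..0.301
f70 z40 n137 lat 0.280..0.290
f75 z30 n60 lat 0.253..0.277
side
f5 z20 n131 lat 0.076..0.173
f5 z25 n1175 lat 0.082..0.168
f5 z30 n636 lat 0.127..0.152
f5 z35 n72 lat 0.145..0.150
f10 z25 n44 lat 0.148..0.239
f10 z30 n154 lat 0.147..0.242
f30 z25 n316 lat -0.057..-0.045
f30 z30 n444 lat -0.055..-0.042
f30 z35 n446 lat -0.054..-0.043
f30 z40 n635 lat -0.059..-0.046
f35 z20 n88 lat -0.053..-0.017
f35 z25 n889 lat -0.054..-0.014
f35 z30 n998 lat -0.053..-0.011
f35 z35 n897 lat -0.050..-0.014
f35 z40 n793 lat -0.053..-0.018
f45 z30 n73 lat -0.323..-0.306
f45 z35 n43 lat -0.319..-0.308
f50 z20 n94 lat -0.304..-0.280
f50 z25 n1045 lat -0.326..-0.285
f50 z30 n799 lat -0.340..-0.308
f50 z35 n340 lat -0.340..-0.313
f50 z40 n91 lat 0.074..0.084
f55 z35 n402 lat 0.073..0.096
f55 z40 n328 lat 0.071..0.097
f60 z35 n397 lat 0.064..0.082
f60 z40 n744 lat 0.058..0.085
f65 z25 n218 lat 0.282..0.295
f65 z30 n280 lat 0.279..0.308
f65 z35 n109 lat 0.279..0.308
f70 z20 n44 lat 0.283..0.314
f70 z25 n448 lat 0.282..0.317
f70 z30 n722 lat 0.268..0.332
f70 z35 n201 lat 0.283..0.319
f75 z30 n74 lat 0.253..0.344
```

```bash
cat > tg.py <<'E'
from h import *
import sys
def go(x,y,z,yaw,lean=0,pitch=0):
    s=env.get_state(); q=s['orientation']; R=Ro.from_quat(np.r_[q[1:],q[0]])
    u=Ro.from_euler('z',13.4,degrees=True).as_matrix()
    T=Ro.from_rotvec(-np.radians(lean)*u[:,0])*Ro.from_rotvec(np.radians(pitch)*u[:,1])*Ro.from_euler('z',yaw,degrees=True)*Ro.from_euler('x',180,degrees=True)
    r=(T*R.inv()).as_rotvec()
    print('shift',((np.array([x,y,z])-s['tcp_pos'])/.2).round(4),'turn',(r/np.pi).round(4),'deg',np.degrees(np.linalg.norm(r)).round(1))
if __name__=='__main__': go(*map(float,sys.argv[1:]))
E
python3 tg.py .613 .269 .14 103.4 15
```

```text
shift [ 0.6572 -0.1873 -0.8035] turn [-0.0811 -0.0195 -0.0025] deg 15.0
```

Lean first, then approach.

```bash
python3 -m jog '[0,0,0,-0.03,-0.007,0,0, 0,0,0,-0.06,-0.014,0,0, 0.12,-0.03,-0.12,-0.081,-0.0195,0,0, 0.25,-0.06,-0.25,-0.081,-0.0195,0,0, 0.4,-0.1,-0.4,-0.081,-0.0195,0,0, 0.55,-0.15,-0.55,-0.081,-0.0195,0,0, 0.657,-0.187,-0.7,-0.081,-0.0195,0,0, 0.657,-0.187,-0.8,-0.081,-0.0195,0,0,0.657,-0.187,-0.8,-0.081,-0.0195,0,0,0.657,-0.187,-0.8,-0.081,-0.0195,0,0]';python3 lg.py
cat > look.py <<'E'
from h import *
import sys
print('tau',env.get_state()['tau'].round(1))
C,p,d=snap('wrist',sys.argv[1]); X=cloud(C,d); H=X[:,:,2]
f=X-np.array([.613,.269,0])
def rect(m,name):
    P=X[m]; 
    if len(P)<50: print(name,'none'); return
    r=cv2.minAreaRect((P[:,:2]*1000).astype(np.float32)); print(name,len(P),np.round(r[0],1),np.round(r[1],1),round(r[2],1),'med z',np.median(P[:,2]).round(4))
m=cv2.morphologyEx(((H>.057)&(H<.075)&(np.hypot(f[:,:,0],f[:,:,1])<.05)).astype(np.uint8),cv2.MORPH_OPEN,np.ones((5,5)))>0
rect(m,'rib'); np.savez('/tmp/w.npz',p=p,d=d,X=X)
E
python3 look.py pics/w4.png
```

```text
clock: 9.87
tcp_pos: [0.6099, 0.271, 0.1413]
orientation: [0.102, 0.609, 0.782, -0.081]
wrist_force: [0.0, -0.9, 1.1]
finger_gap: 0.0421
grip_force: 0.0
[ 0.427  0.576  0.297  1.344 -0.256  1.757] [0.61  0.271 0.141]
tau [ -0.8 -58.3  27.8   0.1  -0.8  -0. ]
rib 780 [613.4 273.4] [ 9.9 41.1] 14.2 med z 0.0632
```

```bash
python3 tg.py .6134 .272 .0525 103.8 15
```

```text
shift [ 1.320e-02  2.000e-04 -4.538e-01] turn [-0.0005  0.0005 -0.0022] deg 0.4
```

```bash
python3 -m jog '[0.013,0,-0.1,0,0,0,0, 0.013,0,-0.2,0,0,0,0, 0.013,0,-0.3,0,0,0,0, 0.013,0,-0.38,0,0,0,0, 0.013,0,-0.42,0,0,0,0, 0.013,0,-0.45,0,0,0,0, 0.013,0,-0.45,0,0,0,0]';python3 lg.py; python3 look.py pics/w5.png
```

```text
clock: 10.5
tcp_pos: [0.6136, 0.2729, 0.0526]
orientation: [0.103, 0.609, 0.783, -0.08]
wrist_force: [1.1, -0.3, -0.7]
finger_gap: 0.0428
grip_force: 0.0
[ 0.427  0.623  0.158  1.152 -0.257  1.756] [0.614 0.273 0.053]
tau [  0.  -63.   28.4   0.2  -0.9  -0. ]
rib 1434 [613.5 272.9] [ 9.9 43. ] 13.6 med z 0.063
```

Centred on the rib. Close on it.

```bash
python3 -m jog '[0,0,0,0,0,0,-1, 0,0,0,0,0,0,-1, 0,0,0,0,0,0,-1, 0,0,0,0,0,0,-1, 0,0,0,0,0,0,-1, 0,0,0,0,0,0,-1]' 60; python3 -c "
from h import *
print(env.get_state()['ft_torque'])"
```

```text
clock: 11.05
tcp_pos: [0.6136, 0.2724, 0.0517]
orientation: [0.103, 0.609, 0.782, -0.08]
wrist_force: [-0.1, 0.1, -0.5]
finger_gap: -0.0001
grip_force: 0.0
[0.19417062 0.0702561  0.03880208]
```

```bash
python3 look.py pics/w6.png
```

```text
tau [  0.  -62.6  28.1   0.5  -0.9  -0. ]
rib 837 [610.9 283.7] [10.2 21.4] 13.7 med z 0.0629
```

View pics/w6.png

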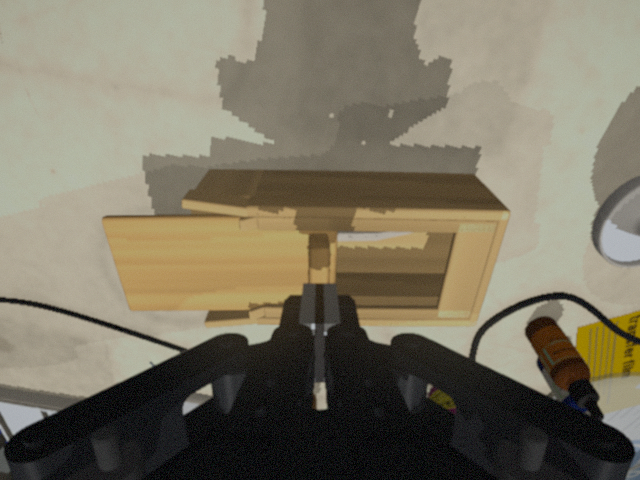

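Run:
```python
import numpy as np
X=np.load('/tmp/w.npz')['X']
for v in range(225,345,8): print(v,[X[v,u].round(3).tolist() for u in (312,320,330)])
```

```text
225 [[0.603, 0.299, 0.053], [0.607, 0.3, 0.053], [0.612, 0.301, 0.053]]
233 [[0.605, 0.292, 0.048], [0.609, 0.293, 0.049], [0.614, 0.293, 0.046]]
241 [[0.605, 0.292, 0.056], [0.609, 0.293, 0.056], [0.615, 0.289, 0.047]]
249 [[0.605, 0.292, 0.063], [0.609, 0.293, 0.063], [0.614, 0.293, 0.061]]
257 [[0.606, 0.288, 0.064], [0.61, 0.289, 0.064], [0.618, 0.279, 0.046]]
265 [[0.607, 0.284, 0.064], [0.611, 0.284, 0.063], [0.619, 0.275, 0.047]]
273 [[0.608, 0.279, 0.063], [0.612, 0.28, 0.063], [0.62, 0.27, 0.047]]
281 [[0.61, 0.273, 0.062], [0.613, 0.275, 0.063], [0.622, 0.265, 0.048]]
289 [[0.605, 0.295, 0.096], [0.608, 0.296, 0.096], [0.612, 0.297, 0.097]]
297 [[0.605, 0.297, 0.103], [0.608, 0.297, 0.103], [0.611, 0.298, 0.103]]
305 [[0.604, 0.299, 0.111], [0.607, 0.299, 0.109], [0.611, 0.3, 0.109]]
313 [[0.604, 0.3, 0.116], [0.607, 0.3, 0.115], [0.61, 0.301, 0.115]]
321 [[0.604, 0.302, 0.121], [0.606, 0.302, 0.121], [0.609, 0.303, 0.121]]
329 [[0.604, 0.299, 0.123], [0.607, 0.301, 0.123], [0.609, 0.305, 0.127]]
337 [[0.603, 0.305, 0.131], [0.607, 0.298, 0.124], [0.608, 0.307, 0.132]]
```

Run:
```python
from h import *
z=np.load('/tmp/w.npz'); d=z['d']; c=eyes.calibration('wrist'); K,D,_=cam('wrist'); X=cloud((K,D,c['tool_from_camera']),d)*1000
for v in range(270,345,5): print(v,[X[v,u].round(0).astype(int).tolist() for u in (305,312,320,330,337)], z['p'][v,[312,330]].tolist())
```

```text
270 [[-1, -8, 4], [6, -3, -13], [6, 0, -14], [-1, 6, 6], [-18, 12, 50]] [[172, 140, 86], [158, 129, 80]]
275 [[-4, -8, 5], [3, -3, -12], [3, 0, -13], [-4, 6, 7], [-20, 12, 46]] [[175, 144, 88], [167, 134, 79]]
280 [[-7, -8, 6], [0, -3, -13], [0, 0, -11], [-7, 6, 6], [-21, 12, 41]] [[175, 144, 89], [169, 136, 85]]
285 [[12, -6, -46], [12, -3, -46], [12, 0, -45], [11, 4, -44], [-23, 11, 37]] [[73, 63, 58], [71, 65, 61]]
290 [[11, -5, -50], [12, -3, -51], [12, 0, -51], [12, 4, -50], [-24, 11, 31]] [[78, 74, 63], [66, 61, 55]]
295 [[12, -5, -56], [12, -3, -55], [12, 0, -55], [11, 4, -55], [12, 7, -55]] [[70, 65, 59], [70, 64, 63]]
300 [[12, -5, -59], [12, -3, -59], [12, 0, -59], [11, 4, -59], [11, 6, -59]] [[75, 70, 65], [70, 68, 66]]
305 [[12, -5, -63], [12, -3, -64], [11, 0, -63], [11, 4, -63], [12, 6, -64]] [[69, 64, 60], [65, 60, 58]]
310 [[12, -5, -69], [12, -3, -67], [12, 0, -67], [11, 4, -66], [12, 6, -68]] [[65, 62, 58], [68, 65, 60]]
315 [[12, -5, -71], [12, -2, -71], [12, 0, -71], [12, 3, -71], [12, 6, -71]] [[67, 61, 61], [61, 58, 54]]
320 [[12, -5, -74], [11, -2, -74], [12, 0, -74], [12, 3, -75], [11, 6, -74]] [[65, 63, 54], [73, 69, 66]]
325 [[13, -4, -80], [11, -2, -77], [11, 0, -76], [11, 3, -76], [13, 5, -80]] [[171, 176, 179], [101, 100, 95]]
330 [[13, -4, -82], [13, -2, -83], [9, 0, -76], [69, 0, -182], [13, 5, -82]] [[96, 92, 90], [36, 24, 21]]
335 [[12, -4, -85], [12, -2, -85], [8, 0, -77], [12, 3, -84], [13, 5, -85]] [[47, 46, 41], [20, 28, 18]]
340 [[12, -4, -87], [11, -2, -85], [5, 0, -76], [12, 3, -87], [13, 5, -88]] [[31, 35, 26], [29, 30, 23]]
```

The picture and depth show the closed fingertips about 45 mm behind the nominal TCP, with the rib at (320,255) still well below them. I'll open and descend in steps, watching the force.

```bash
python3 tg.py .6163 .2612 .02 103.8 15; python3 -m jog '[0,0,0,0,0,0,0, 0,0,0,0,0,0,0, 0,0,0,0,0,0,0,0,0,0,0,0,0,0]'
```

```text
shift [ 0.0135 -0.0559 -0.1582] turn [-0.0004  0.0004 -0.0022] deg 0.4
clock: 11.43
tcp_pos: [0.6136, 0.2724, 0.0515]
orientation: [0.103, 0.609, 0.782, -0.08]
wrist_force: [0.5, 0.6, -0.4]
finger_gap: 0.0423
grip_force: 0.0
```

```bash
python3 -m jog '[0.0135,-0.056,-0.03,0,0,0,0, 0.0135,-0.056,-0.08,0,0,0,0, 0.0135,-0.056,-0.12,0,0,0,0, 0.0135,-0.056,-0.15,0,0,0,0, 0.0135,-0.056,-0.15,0,0,0,0]'
cat > tl.py <<'E'
from h import *
C,p,d=snap('wrist'); c=eyes.calibration('wrist'); K,D,_=C; X=cloud((K,D,c['tool_from_camera']),d)*1000; W=cloud(C,d)
cv2.imwrite('/tmp/last.png',p[:,:,::-1])
m=(X[:,:,2]<-30)&(X[:,:,2]>-90)&(abs(X[:,:,0])<16)&(abs(X[:,:,1])<45)&(d>0); P=X[m]
for a,b in((-45,0),(0,45)):
    Q=P[(P[:,1]>a)&(P[:,1]<b)]
    if len(Q): print('finger y',np.percentile(Q[:,1],[1,99]).round(1),'tip z',np.percentile(Q[:,2],99.5).round(1),'x',np.percentile(Q[:,0],[1,99]).round(0))
r=(W[:,:,2]>.057)&(W[:,:,2]<.07)&(np.hypot(W[:,:,0]-.613,W[:,:,1]-.272)<.04)&~m
if r.sum()>30: print('rib tool',np.percentile(X[r],[2,50,98],axis=0).round(1).tolist(),r.sum())
E
python3 tl.py
```

```text
clock: 11.85
tcp_pos: [0.6147, 0.2604, 0.019]
orientation: [0.101, 0.609, 0.782, -0.082]
wrist_force: [-0.1, -0.3, -0.1]
finger_gap: 0.0424
grip_force: 0.0
finger y [-44.4  -0.5] tip z -30.1 x [-11.  16.]
finger y [ 0.3 42.6] tip z -30.6 x [-14.  15.]
rib tool [[-18.7, -3.2, -51.4], [19.3, 1.4, -49.4], [22.3, 6.3, -40.2]] 619
```

```bash
python3 -m jog '[0.005,0,-0.03,0,0,0,0, 0.005,0,-0.05,0,0,0,0, 0.005,0,-0.05,0,0,0,0, 0.005,0,-0.05,0,0,0,-1, 0.005,0,-0.05,0,0,0,-1, 0.005,0,-0.05,0,0,0,-1, 0.005,0,-0.05,0,0,0,-1, 0.005,0,-0.05,0,0,0,-1, 0.005,0,-0.05,0,0,0,-1, 0.005,0,-0.05,0,0,0,-1]' 60;python3 lg.py
```

```text
clock: 12.73
tcp_pos: [0.617, 0.2612, 0.0129]
orientation: [0.103, 0.609, 0.782, -0.08]
wrist_force: [-2.3, 0.7, 6.0]
finger_gap: 0.0083
grip_force: 61.3
[ 0.41   0.646  0.096  1.064 -0.258  1.738] [0.617 0.261 0.013]
```

```bash
python3 -m jog '[-0.03,-0.007,0,0,0,0,-1, -0.07,-0.017,0,0,0,0,-1, -0.12,-0.029,0,0,0,0,-1, -0.17,-0.041,0,0,0,0,-1, -0.2,-0.048,0,0,0,0,-1, -0.2,-0.048,0,0,0,0,-1]';python3 tl.py
```

```text
clock: 13.23
tcp_pos: [0.5794, 0.2524, 0.0142]
orientation: [0.104, 0.609, 0.782, -0.078]
wrist_force: [1.0, 1.2, 7.6]
finger_gap: 0.0084
grip_force: 60.7
finger y [-44.4  -0.5] tip z -32.3 x [-15.  16.]
finger y [ 0.3 35. ] tip z -38.3 x [-14.  15.]
rib tool [[-20.5, 0.8, -57.1], [-16.4, 3.8, -48.2], [19.9, 5.0, -46.3]] 116
```

```bash
python3 -m jog '[-0.05,-0.012,0,0,0,0,-1, -0.1,-0.024,0,0,0,0,-1, -0.15,-0.036,0.01,0,0,0,-1, -0.2,-0.049,0.02,0,0,0,-1, -0.25,-0.061,0.03,0,0,0,-1, -0.3,-0.073,0.04,0,0,0,-1, -0.35,-0.085,0.06,0,0,0,-1, -0.35,-0.085,0.15,0,0,0,-1, -0.35,-0.085,0.2,0,0,0,-1]';python3 lg.py
python3 - <<'E'
from h import *
C,p,d=snap('side','pics/side4.png'); C,p,d=snap('top','pics/top4.png')
E
```

```text
clock: 14.03
tcp_pos: [0.5065, 0.2345, 0.0528]
orientation: [0.103, 0.609, 0.782, -0.08]
wrist_force: [0.2, -0.3, -0.5]
finger_gap: 0.008
grip_force: 59.2
[ 0.444  0.424 -0.176  1.023 -0.256  1.773] [0.506 0.234 0.053]
```

View pics/side4.png

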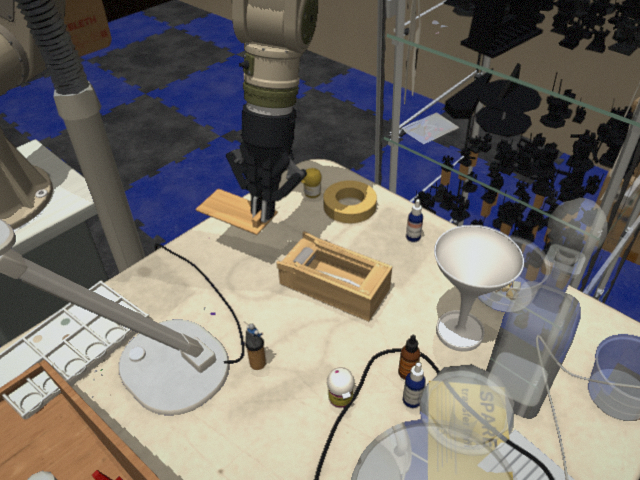

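The side view shows the lid clear of the box and held in the gripper, around (235,215). Next I'll lift it and move to the open area at the front left.

```bash
python3 - <<'E'
from h import *
C=cam('top'); print(onz(C,[(194,294),(204,347),(187,205)],.024).round(3).tolist(), onz(C,[(250,406),(320,408)],0).round(3).tolist())
E
python3 tg.py .38 .335 .2 103.8 15
python3 -m jog '[0,0,0.2,0,0,0,-1, 0,0,0.4,0,0,0,-1, -0.08,0.06,0.55,0,0,0,-1, -0.2,0.16,0.7,0,0,0,-1, -0.33,0.26,0.73,0,0,0,-1, -0.45,0.36,0.73,0,0,0,-1, -0.55,0.44,0.73,0,0,0,-1, -0.63,0.5,0.73,0,0,0,-1, -0.63,0.5,0.73,0,0,0,-1]'; python3 lg.py
```

```text
[[0.514, 0.437, 0.024], [0.435, 0.422, 0.024], [0.648, 0.449, 0.024]] [[0.343, 0.356, 0.0], [0.339, 0.25, 0.0]]
shift [-0.6454  0.4974  0.73  ] turn [-0.001   0.0018 -0.0023] deg 0.6
clock: 14.88
tcp_pos: [0.3788, 0.3367, 0.1973]
orientation: [0.102, 0.608, 0.784, -0.08]
wrist_force: [0.2, -0.2, -0.7]
finger_gap: 0.0084
grip_force: 59.2
[ 0.722  0.304  0.014  1.402 -0.231  2.055] [0.379 0.337 0.197]
```

```bash
R='0,0,0,0,0'; for i in 1 2 3; do python3 -m jog '[0,0,0,0,0,0.038,-1, 0,0,0,0,0,0.077,-1, 0,0,0,0,0,0.115,-1, 0,0,0,0,0,0.154,-1, 0,0,0,0,0,0.192,-1, 0,0,0,0,0,0.231,-1, 0,0,0,0,0,0.269,-1, 0,0,0,0,0,0.308,-1]'|sed -n 1,3p; done; python3 -m jog '[0,0,0,0,0,0,-1,0,0,0,0,0,0,-1]'; python3 lg.py
python3 - <<'E'
from h import *
s=env.get_state(); q=s['orientation']; print(Ro.from_quat(np.r_[q[1:],q[0]]).as_matrix().round(3))
E
```

```text
clock: 15.55
tcp_pos: [0.3818, 0.3344, 0.1972]
orientation: [0.128, 0.173, 0.976, -0.023]
clock: 16.22
tcp_pos: [0.3816, 0.334, 0.1974]
orientation: [0.124, -0.301, 0.945, 0.039]
clock: 16.88
tcp_pos: [0.382, 0.3338, 0.1973]
orientation: [-0.092, 0.706, -0.696, -0.092]
clock: 17.05
tcp_pos: [0.3822, 0.334, 0.197]
orientation: [-0.091, 0.703, -0.7, -0.092]
wrist_force: [-0.4, 0.7, -1.4]
finger_gap: 0.008
grip_force: 59.2
[ 0.396  0.058 -0.288  1.124  0.24  -1.166] [0.382 0.334 0.197]
[[ 0.004 -1.    -0.002]
 [-0.966 -0.004  0.257]
 [-0.257  0.001 -0.966]]
```

```bash
cat > lidp.py <<'E'
from h import *
import sys
z0,z1=float(sys.argv[1]),float(sys.argv[2])
C,p,d=snap('top'); X=cloud(C,d); hs=cv2.cvtColor(p,cv2.COLOR_RGB2HSV)
m=(d>0)&(X[:,:,2]>z0)&(X[:,:,2]<z1)&(X[:,:,0]>.33)&(X[:,:,0]<.56)&(X[:,:,1]>.24)&(X[:,:,1]<.385)&(hs[:,:,1]>90)&(hs[:,:,2]>70)
m=cv2.morphologyEx(m.astype(np.uint8),cv2.MORPH_OPEN,np.ones((3,3)))
n,l,st,_=cv2.connectedComponentsWithStats(m); k=1+np.argmax(st[1:,4]); m=l==k
P=X[m]; A=np.c_[P[:,:2]-P[:,:2].mean(0),np.ones(len(P))]; s=np.linalg.lstsq(A,P[:,2],rcond=None)[0]
for _ in range(3):
    g=abs(A@s-P[:,2])<.006; s=np.linalg.lstsq(A[g],P[g,2],rcond=None)[0]
r=cv2.minAreaRect((P[:,:2]*1000).astype(np.float32)); print(len(P),'slope deg',np.degrees(s[:2]).round(2),'z',s[2].round(4),np.round(r[0],1),np.round(r[1],1),round(r[2],1))
E
python3 lidp.py .2 .275
```

```text
3673 slope deg [ 1.01 -0.11] z 0.2332 [430.  320.8] [ 59.  115.5] 89.7
```

```bash
python3 -m jog '[0,0,-0.15,0,0,0,-1, 0,0,-0.3,0,0,0,-1, 0,0,-0.45,0,0,0,-1, 0,0,-0.6,0,0,0,-1, 0,0,-0.75,0,0,0,-1, 0,0,-0.9,0,0,0,-1, 0,0,-1,0,0,0,-1, 0,0,-1,0,0,0,-1]';python3 lidp.py .015 .05; python3 -c "
from h import *
print(env.get_state()['tcp_pos'])"
```

```text
clock: 17.77
tcp_pos: [0.3772, 0.3329, -0.0063]
orientation: [-0.088, 0.703, -0.699, -0.093]
wrist_force: [0.5, -0.1, -1.0]
finger_gap: 0.0082
grip_force: 59.2
2090 slope deg [ 0.69 -0.19] z 0.0295 [425.2 320. ] [115.7  58. ] 0.0
[ 0.37870416  0.33367268 -0.00413538]
```

```bash
python3 -m jog '[0,0,-0.05,0,0,0,-1, 0,0,-0.09,0,0,0,-1, 0,0,-0.12,0,0,0,-1, 0,0,-0.12,0,0,0,-1,0,0,-0.12,0,0,0,-1]';python3 lidp.py .0 .02
```

```text
clock: 18.23
tcp_pos: [0.3814, 0.3347, -0.0259]
orientation: [-0.092, 0.704, -0.698, -0.092]
wrist_force: [0.6, -0.6, -0.2]
finger_gap: 0.0084
grip_force: 59.2
1920 slope deg [ 1.36 -0.06] z 0.0104 [429.2 321.7] [115.2  57.8] 0.0
```

```bash
python3 -m jog '[0,0,-0.015,0,0,0,-1, 0,0,-0.025,0,0,0,-1, 0,0,-0.025,0,0,0,-1]'
```

```text
clock: 18.53
tcp_pos: [0.3824, 0.3351, -0.0298]
orientation: [-0.093, 0.704, -0.698, -0.092]
wrist_force: [-2.9, -3.2, 14.0]
finger_gap: 0.0081
grip_force: 61.7
```

```bash
python3 -m jog '[0,0,0.01,0,0,0,0, 0,0,0.01,0,0,0,0, 0,0,0.01,0,0,0,0, 0,0,0.01,0,0,0,0, 0,0,0.1,0,0,0,0, 0,0,0.25,0,0,0,0, 0,0,0.4,0,0,0,0, 0,0,0.4,0,0,0,0]';python3 lidp.py -.003 .012
python3 - <<'E'
from h import *
s=env.get_state(); q=s['orientation']; R=Ro.from_quat(np.r_[q[1:],q[0]])
T=Ro.from_rotvec([-np.radians(15),0,0])*Ro.from_euler('z',-90,degrees=True)*Ro.from_euler('x',180,degrees=True)
print((T*R.inv()).as_rotvec()/np.pi, (np.array([.3825,.3119,.05])-s['tcp_pos'])/.2,s['joint_pos'].round(2))
E
```

```text
clock: 19.2
tcp_pos: [0.3849, 0.3364, 0.0537]
orientation: [-0.096, 0.704, -0.697, -0.091]
wrist_force: [0.2, 0.5, 0.4]
finger_gap: 0.0423
grip_force: 0.0
1804 slope deg [-0.03 -0.17] z 0.0053 [429.3 322.4] [ 58.1 114.6] 89.6
[-0.16719077  0.00117977 -0.00330341] [-0.00770014 -0.11976424 -0.007962  ] [ 0.4   0.17 -0.54  0.75  0.24 -1.17]
```

```bash
python3 -m jog '[0,0,0,-0.036,0,0,0, 0,-0.04,0,-0.072,0,0,0, -0.005,-0.08,0,-0.108,0,0,0, -0.008,-0.12,0,-0.144,0,-0.002,0, -0.008,-0.12,0,-0.167,0.001,-0.003,0,-0.008,-0.12,0,-0.167,0.001,-0.003,0]'
cat > tr.py <<'E'
from h import *
import sys
C,p,d=snap('wrist'); c=eyes.calibration('wrist'); K,D,_=C; X=cloud((K,D,c['tool_from_camera']),d)*1000; W=cloud(C,d)
x,y,z0,z1=map(float,sys.argv[1:])
r=(W[:,:,2]>z0)&(W[:,:,2]<z1)&(np.hypot(W[:,:,0]-x,W[:,:,1]-y)<.05)&(d>0)&(X[:,:,2]>-45 if z0<.05 else True)
r=cv2.morphologyEx(r.astype(np.uint8),cv2.MORPH_OPEN,np.ones((5,5)))>0
print(r.sum(),'tool',np.percentile(X[r],[1,50,99],axis=0).round(1).tolist())
q=cv2.minAreaRect((W[r][:,:2]*1000).astype(np.float32)); print('world',np.round(q[0],1),np.round(q[1],1),round(q[2],1))
E
python3 tr.py .382 .323 .016 .03
```

```text
clock: 19.75
tcp_pos: [0.3789, 0.3122, 0.0461]
orientation: [0.097, 0.702, -0.7, 0.092]
wrist_force: [0.3, 0.4, -0.1]
finger_gap: 0.0428
grip_force: 0.0
1170 tool [[-37.6, -8.0, 15.4], [-18.1, -2.7, 21.1], [1.6, 2.1, 27.5]]
world [381.6 323.9] [10.1 41.6] 0.8
```

```bash
python3 tg.py .3816 .3123 -.028 0 | cut -c1-60; python3 -m jog '[0.008,0,-0.1,0,0,0.003,0, 0.008,0,-0.2,0,0,0.003,0, 0.008,0,-0.28,0,0,0.003,0, 0.008,0,-0.34,0,0,0.003,0, 0.008,0,-0.36,0,0,0.003,0, 0.008,0,-0.37,0,0,0.003,0, 0.008,0,-0.37,0,0,0.003,0]'
```

```text
shift [ 0.0143  0.0036 -0.3714] turn [0.0682 0.0643 0.4962] 
clock: 20.38
tcp_pos: [0.3811, 0.3099, -0.0255]
orientation: [0.094, 0.704, -0.698, 0.091]
wrist_force: [-0.6, 1.1, 0.0]
finger_gap: 0.043
grip_force: 0.0
```

```bash
python3 -m jog '[0,0.008,-0.01,0,0,0,-1, 0,0.008,-0.01,0,0,0,-1, 0,0.008,-0.01,0,0,0,-1, 0,0.008,-0.01,0,0,0,-1, 0,0.008,-0.01,0,0,0,-1, 0,0.008,-0.01,0,0,0,-1, 0,0.008,-0.01,0,0,0,-1]' 70; python3 -m jog '[0,0,0.1,0,0,0,-1, 0,0,0.25,0,0,0,-1, 0,0,0.4,0,0,0,-1, 0,0,0.55,0,0,0,-1, 0,0,0.7,0,0,0,-1, 0,0,0.7,0,0,0,-1, 0,0,0.7,0,0,0,-1]'; python3 lidp.py .09 .2; python3 lg.py
```

```text
clock: 20.97
tcp_pos: [0.3819, 0.3127, -0.0266]
orientation: [0.094, 0.704, -0.698, 0.092]
wrist_force: [-0.7, 1.5, 6.2]
finger_gap: 0.0076
grip_force: 70.5
clock: 21.55
tcp_pos: [0.3824, 0.3132, 0.1142]
orientation: [0.092, 0.704, -0.698, 0.092]
wrist_force: [-0.8, 0.3, -0.6]
finger_gap: 0.0077
grip_force: 69.7
3202 slope deg [-0.13 -0.1 ] z 0.1461 [429.9 322.4] [115.5  59.2] 0.5
[ 0.664  0.359 -0.122  1.256 -0.205 -0.898] [0.381 0.313 0.113]
```

```bash
cat > box.py <<'E'
from h import *
import sys
n=sys.argv[1]; C,p,d=snap(n); X=cloud(C,d); m=(d>0)&(X[:,:,2]>.046)&(X[:,:,2]<.061); P=X[m][:,:2]
o=np.array([.549,.253]); yaw=np.radians(13.6)
for it in range(3):
    u=np.array([np.cos(yaw),np.sin(yaw)]); w=np.array([-u[1],u[0]]); a=(P-o)@u; b=(P-o)@w; k=(a>-.02)&(a<.18)&(abs(b)<.055); 
    S=[]
    for s in np.arange(.035,.145,.006):
        j=k&(abs(a-s)<.003)
        if j.sum()>8: S.append((s,np.percentile(b[j],2),np.percentile(b[j],98)))
    S=np.array(S); c=np.polyfit(S[:,0],(S[:,1]+S[:,2])/2,1); yaw+=np.arctan(c[0])
    o=o+w*c[1]
u=np.array([np.cos(yaw),np.sin(yaw)]); w=np.array([-u[1],u[0]]); a=(P-o)@u; b=(P-o)@w
k=(abs(b)<.03)&(a>.1)&(a<.2); k2=(abs(b)>.032)&(abs(b)<.042)&(a>-.03)&(a<.05)
print('yaw',np.degrees(yaw).round(2),'width',np.median(S[:,2]-S[:,1]).round(4),'far',np.percentile(a[k],99).round(4),'near',np.percentile(a[k2],1.).round(4))
far=np.percentile(a[k],99.3); near=np.percentile(a[k2],.7); org=o+u*((far-.071)+(near+.086))/2
print('origin',org.round(4),'from far',(o+u*(far-.071)).round(4),'mouth',(org-.086*u).round(4))
E
python3 box.py top
```

```text
yaw 13.23 width 0.0735 far 0.1569 near 0.0012
origin [0.6329 0.274 ] from far [0.6324 0.2738] mouth [0.5492 0.2543]
```

```bash
python3 -m jog '[0.04,-0.1,0,0,0,0.018,-1, 0.08,-0.2,-0.05,0,0,0.036,-1, 0.13,-0.3,-0.1,0,0,0.054,-1, 0.18,-0.4,-0.15,0,0,0.0722,-1, 0.2315,-0.4835,-0.2,0,0,0.0722,-1, 0.2315,-0.4835,-0.22,0,0,0.0722,-1, 0.2315,-0.4835,-0.22,0,0,0.0722,-1,0.2315,-0.4835,-0.22,0,0,0.0722,-1]'; python3 lg.py
cat > lw.py <<'E'
from h import *
# lid vs box in the wrist view and the top view, in box coords
import sys
z0,z1=map(float,sys.argv[1:3]); yaw=np.radians(13.23); u=np.array([np.cos(yaw),np.sin(yaw)]); w=np.array([-u[1],u[0]]); o=np.array([.6329,.274])
for n in ('top','wrist'):
    C,p,d=snap(n); X=cloud(C,d); hs=cv2.cvtColor(p,cv2.COLOR_RGB2HSV); a=(X[:,:,:2]-o)@u; b=(X[:,:,:2]-o)@w; Z=X[:,:,2]
    m=(d>0)&(Z>z0)&(Z<z1)&(abs(b)<.05)&(hs[:,:,1]>70)&(hs[:,:,2]>60)
    print(n,end=' ')
    L=m&(a<-.09)&(a>-.26); S=[]
    for s in np.arange(-.25,-.09,.01):
        j=L&(abs(a-s)<.004)
        if j.sum()>25:
            q=np.percentile(b[j],[1.5,98.5])
            if q[1]-q[0]>.052: S.append((s,*q,np.median(Z[j])))
    S=np.array(S)
    if len(S)>2:
        c=np.polyfit(S[:,0],(S[:,1]+S[:,2])/2,1); print('lid y at -.1: %.4f'%np.polyval(c,-.1),'yaw rel %.2f'%np.degrees(np.arctan(c[0])),'width',np.median(S[:,2]-S[:,1]).round(4),'z',S[[0,-1],3].round(4),'end',np.percentile(a[L&(abs(b)<.02)],99).round(4),end=' ')
    B=(d>0)&(Z>.047)&(Z<.059)&(abs(b)<.05)&(a>-.045)&(a<.06); S=[]
    for s in np.arange(-.045,.06,.008):
        j=B&(abs(a-s)<.004)
        if j.sum()>12:
            q=np.percentile(b[j],[2,98])
            if q[1]-q[0]>.066: S.append((s,*q))
    S=np.array(S)
    if len(S)>2: c=np.polyfit(S[:,0],(S[:,1]+S[:,2])/2,1); print('box y at -.1: %.4f'%np.polyval(c,-.1),'at 0 %.4f'%c[1],'yaw rel %.2f'%np.degrees(np.arctan(c[0])),'width',np.median(S[:,2]-S[:,1]).round(4),'far',np.percentile(a[(Z>.047)&(Z<.059)&(abs(b)<.03)&(a<.1)],99).round(4))
    else: print()
E
python3 lw.py .08 .12
```

```text
clock: 22.32
tcp_pos: [0.4265, 0.2152, 0.0675]
orientation: [0.085, 0.778, -0.614, 0.101]
wrist_force: [-0.1, 0.6, -0.8]
finger_gap: 0.0076
grip_force: 69.7
[ 0.478  0.289 -0.339  1.016 -0.254 -1.318] [0.427 0.215 0.068]
top lid y at -.1: -0.0002 yaw rel 1.15 width 0.0571 z [0.099  0.0985] end -0.1097 box y at -.1: -0.0001 at 0 -0.0000 yaw rel 0.04 width 0.0735 far 0.0701
wrist lid y at -.1: 0.0022 yaw rel 0.42 width 0.0569 z [0.1011 0.0992] end -0.1088 box y at -.1: -0.0033 at 0 0.0073 yaw rel 6.02 width 0.0735 far -0.0239
```

```bash
python3 -m jog '[0,0.004,-0.08,0,0,-0.004,-1, 0,0.004,-0.16,0,0,-0.004,-1, 0,0.004,-0.22,0,0,-0.004,-1, 0,0.004,-0.25,0,0,-0.004,-1, 0,0.004,-0.25,0,0,-0.004,-1,0,0.004,-0.25,0,0,-0.004,-1]'; python3 lw.py .03 .062; python3 lg.py
```

```text
clock: 22.92
tcp_pos: [0.4275, 0.2168, 0.0188]
orientation: [0.084, 0.775, -0.619, 0.101]
wrist_force: [-0.6, 0.5, -1.0]
finger_gap: 0.008
grip_force: 69.7
top lid y at -.1: -0.0007 yaw rel -0.22 width 0.057 z [0.0504 0.0502] end -0.1082 box y at -.1: -0.0000 at 0 0.0000 yaw rel 0.03 width 0.0736 far 0.0693
wrist lid y at -.1: 0.0017 yaw rel -0.22 width 0.0572 z [0.0509 0.0506] end -0.1074 
[ 0.479  0.342 -0.398  0.903 -0.254 -1.305] [0.428 0.217 0.019]
```

```bash
python3 -m jog '[0,0,-0.012,0,0,0.0005,-1, 0.05,0.0125,-0.012,0,0,0.0005,-1, 0.1,0.0242,-0.012,0,0,0.0005,-1, 0.14,0.034,-0.012,0,0,0.0005,-1, 0.17,0.041,-0.012,0,0,0.0005,-1, 0.17,0.041,-0.012,0,0,0.0005,-1, 0.17,0.041,-0.012,0,0,0.0005,-1]'; python3 lw.py .03 .062
```

```text
clock: 23.6
tcp_pos: [0.4621, 0.2245, 0.0161]
orientation: [0.084, 0.775, -0.618, 0.101]
wrist_force: [0.4, -0.4, -1.1]
finger_gap: 0.008
grip_force: 69.7
top box y at -.1: -0.0001 at 0 -0.0000 yaw rel 0.04 width 0.0735 far 0.0696
wrist
```

```bash
python3 -m jog '[0.03,0.007,0,0,0,0,-1, 0.06,0.014,0,0,0,0,-1, 0.09,0.021,0,0,0,0,-1, 0.12,0.028,0,0,0,0,-1, 0.12,0.028,0,0,0,0,-1]'; python3 lg.py
```

```text
clock: 24.12
tcp_pos: [0.4848, 0.2297, 0.0159]
orientation: [0.085, 0.775, -0.618, 0.1]
wrist_force: [-3.7, -1.0, 4.4]
finger_gap: 0.0076
grip_force: 70.3
[ 0.453  0.436 -0.261  0.943 -0.255 -1.333] [0.485 0.23  0.016]
```

```bash
python3 -m jog '[0.05,0.012,0,0,0,0,-1, 0.1,0.0235,0,0,0,0,-1, 0.15,0.035,0,0,0,0,-1, 0.2,0.047,0,0,0,0,-1, 0.2,0.047,0,0,0,0,-1]'; python3 -m jog '[0.05,0.012,0,0,0,0,-1, 0.1,0.0235,0,0,0,0,-1, 0.15,0.035,0,0,0,0,-1, 0.15,0.035,0,0,0,0,-1]'; python3 lg.py
```

```text
clock: 24.53
tcp_pos: [0.5278, 0.2398, 0.017]
orientation: [0.083, 0.775, -0.618, 0.102]
wrist_force: [-1.4, -0.8, 5.4]
finger_gap: 0.0076
grip_force: 70.6
clock: 24.87
tcp_pos: [0.5582, 0.2469, 0.0172]
orientation: [0.083, 0.775, -0.619, 0.102]
wrist_force: [1.5, -0.7, 4.0]
finger_gap: 0.0078
grip_force: 70.5
[ 0.427  0.549 -0.067  1.012 -0.258 -1.36 ] [0.558 0.247 0.017]
```

```bash
python3 -m jog '[0.05,0.012,0,0,0,0,-1, 0.1,0.0235,0,0,0,0,-1, 0.145,0.034,0,0,0,0,-1, 0.145,0.034,0,0,0,0,-1]'; python3 -m jog '[0.015,0.0035,0,0,0,0,-1, 0.03,0.007,0,0,0,0,-1, 0.03,0.007,0,0,0,0,-1]'; python3 lg.py
```

```text
clock: 25.2
tcp_pos: [0.5881, 0.2539, 0.0171]
orientation: [0.082, 0.775, -0.619, 0.103]
wrist_force: [5.3, -0.3, 1.0]
finger_gap: 0.0077
grip_force: 70.1
clock: 25.45
tcp_pos: [0.5919, 0.2551, 0.0164]
orientation: [0.083, 0.775, -0.618, 0.102]
wrist_force: [3.4, 1.2, 2.6]
finger_gap: 0.0075
grip_force: 70.3
[ 0.417  0.607  0.034  1.053 -0.258 -1.37 ] [0.592 0.255 0.016]
```

```bash
for i in 1 2; do python3 -m jog '[0.012,0.0028,0,0,0,0,-1, 0.015,0.0035,0,0,0,0,-1, 0.015,0.0035,0,0,0,0,-1]'|grep -E 'tcp|wrist'; done
```

```text
tcp_pos: [0.593, 0.2553, 0.0156]
wrist_force: [-0.3, -0.1, -0.1]
tcp_pos: [0.5951, 0.2556, 0.0155]
wrist_force: [-3.8, -0.8, 1.7]
```

```bash
for i in 1 2; do python3 -m jog '[0.01,0.0023,0,0,0,0,-1, 0.012,0.0028,0,0,0,0,-1, 0.012,0.0028,0,0,0,0,-1]'|grep -E 'tcp|wrist'; done
```

```text
tcp_pos: [0.595, 0.2554, 0.0155]
wrist_force: [-9.4, -1.6, 4.1]
tcp_pos: [0.595, 0.2553, 0.0155]
wrist_force: [-16.2, -4.3, 9.1]
```

```bash
python3 -m jog '[-0.015,-0.0035,0,0,0,0,-1, -0.015,-0.0035,0,0,0,0,-1, -0.015,-0.0035,0,0,0,0,0, -0.015,-0.0035,0,0,0,0,0, -0.015,-0.0035,0,0,0,0,0, -0.015,-0.0035,0,0,0,0,0, -0.015,-0.0035,0.1,0,0,0,0, -0.015,-0.0035,0.25,0,0,0,0, -0.015,-0.0035,0.4,0,0,0,0, -0.015,-0.0035,0.55,0,0,0,0, -0.015,-0.0035,0.7,0,0,0,0, -0.015,-0.0035,0.7,0,0,0,0]'
python3 - <<'E'
from h import *
yaw=np.radians(13.23); u=np.array([np.cos(yaw),np.sin(yaw)]); w=np.array([-u[1],u[0]]); o=np.array([.6329,.274])
for n in ('wrist','top'):
    C,p,d=snap(n,f'pics/f_{n}.png'); X=cloud(C,d); a=(X[:,:,:2]-o)@u; b=(X[:,:,:2]-o)@w; Z=X[:,:,2]
    r=(d>0)&(Z>.057)&(Z<.069)&(abs(b)<.03)&(a>-.09)&(a<.06); r=cv2.morphologyEx(r.astype(np.uint8),cv2.MORPH_OPEN,np.ones((3,3)))>0
    print(n,r.sum(), 'rib a',np.percentile(a[r],[2,50,98]).round(4) if r.sum()>20 else '')
    for s in np.arange(-.085,-.03,.004):
        j=(d>0)&(abs(b)<.015)&(abs(a-s)<.002)&(Z<.058)
        if j.sum()>5: print(round(s,3),j.sum(),np.median(Z[j]).round(4),end=' | ')
    k=(d>0)&(abs(b)<.033)&(a>.062)&(a<.09)&(Z>.045); print('far end',np.percentile(a[k],99).round(4) if k.sum() else '')
E
```

```text
clock: 27.45
tcp_pos: [0.6021, 0.2579, 0.1639]
orientation: [0.079, 0.774, -0.619, 0.104]
wrist_force: [1.1, 0.0, 1.0]
finger_gap: 0.0428
grip_force: 0.0
wrist 655 rib a [-0.0457 -0.0409 -0.0362]
-0.085 37 0.0423 | -0.081 174 0.0422 | -0.077 171 0.0422 | -0.073 154 0.0421 | -0.069 169 0.0438 | -0.065 151 0.0454 | -0.061 173 0.046 | -0.057 179 0.045 | -0.053 179 0.0424 | -0.049 165 0.0472 | -0.045 14 0.0479 | -0.037 49 0.0472 | -0.033 178 0.0473 | far end 0.0718
top 44 rib a [-0.0452 -0.0414 -0.0376]
-0.085 21 0.0405 | -0.081 13 0.042 | -0.077 10 0.0427 | -0.073 11 0.0422 | -0.069 15 0.0455 | -0.065 21 0.0469 | -0.061 8 0.046 | -0.033 11 0.0469 | far end 0.0707
```

```bash
python3 -c "
from workcell import env
print(env.hand_in())"
```

```text
the job is handed in; nothing more can be done
None
```

The lid was drawn out, laid flat on the desk and released, then slid in plain end first until it touched the end wall; the ridge measures fully up (4 mm) behind it. The gripper is open and clear, I never went near the other things (their positions weren't re-measured), and I handed in at about 27.5 s.

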